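Pop the jade from the spring holder and tip it into the sieve dish

ROBOT

A 6-joint arm with a two-finger parallel gripper is mounted at the origin on the work surface. World frame = base frame: x ahead of the robot, y to its left, z up, the work surface at z = 0. Lengths are in mm, angles in rad, forces in N, time in s.
With the tool pointing down it reaches from about 350 to 875 mm from the base axis. Payload 4.2 kg.
Tool frame: the origin (TCP) lies between the finger pads; the fingertips stand 14 mm ahead of it and the grasp point (between the pads) lies 5 mm behind it; z points along the fingers, y is the line along which they close (so a half turn about z gives the same grasp; the last joint's range is limited). The gripper opens to 85 mm and grips with 20 to 120 N. Pads are 22 mm wide; open, the fingers measure 114 mm over their backs; the gripper's body (76 mm by 85 mm) begins 54 mm behind the grasp point. The pads swing forward as they close: fully open they stand 13 mm farther back than shut.
Start: joints at [-0.974, 0.385, 0.008, 0, -1.194, -0.259], TCP at [207.147, -589.652, 213.712] pointing down, gripper open.
Joint ranges: [-3.14, 3.14], [-1.21, 2.06], [-1.07, 1.41], [-3.16, 2.05], [-2.99, -0.16], [-3.1, 3.1]. Speed limits (rad/s): [2.79, 2.79, 3.14, 3.14, 3.14, 3.14].

INTERFACE

Orientations are given as a unit quaternion [x, y, z, w].
In Python, from bench import * gives the robot as it stands.
- The arm moves only by the tool carry_out, never from a script. Its argument "motion" is a list of rows, each a list of 7 numbers: the turn, a rotation vector about the tool's x, y, z in rad, then the shift along the tool's x, y, z in mm, then the opening, from -1 (shut) to 1 (fully open), so that 0 is half open. A call has 1 to 5 rows; each row is the pose to reach, as a shift and turn from the pose commanded when the call began, along the tool's axes at that moment; what a row does not reach only later rows make up. A row lasts 1/8 s, in which the tool goes at most 62.5 mm and 10.7 degrees, less where a joint would pass 70% of its speed; a pose out of reach is approached as far as the arm can. A call with a gripper value outside its range is refused whole. The fingers move at their own pace and stop on an object; the grip force is fixed at half the most. Time passes only in rows, so rows that repeat a pose let the fingers close. It gives the time, the measured TCP pose, the force, the opening and the grip force at its end, in the units of the state.
- read_state(): the state, without advancing time (a new reading comes with each control period).
- get_image(name): name is "scene" or "top"; returns a dict with "color" (384x512x3 uint8, blue, green, red), "mtx" (3x3 intrinsics, pixels), "position" and "orientation" of the camera in the world. Camera axes: x right, y down, z forward; pixel columns grow to the right and rows downward; lengths in mm; the calibration is good to about 2 mm. A picture is of the moment at which its call begins. There is no depth.
- job_done(): hands the job in; it is judged then, once.
The state is a dict: "clock": time; "joints": joint angles; "joint_vel": joint speeds; "joint_efforts": joint torques, N m; "position": TCP position; "ee_rot": TCP orientation; "contact_force": force on the tool from outside, world axes, zero at the start; "wrist_torque": the same for the moment, N m; "gripper_width": finger opening in mm; "grasp_force": force on a finger pad.
Only numpy, scipy, OpenCV 4.12 (cv2) and the standard library are available. Lean on these libraries where they do the work, as an engineer would, in place of code of your own. Each camera call takes 0.05 s, during which the arm holds its last target. There are 200 camera calls.

TASK

Move the chrome sieve dish into place on the bench in front of the blue bin, close the two red-gripped press handles on the jade until it pops through the rollers and drops into the bin, then tip the bin all the way forward so that its lip comes down close over the dish and the jade rolls out into it. Finally let the bin swing back upright. Do not touch the jade itself, do not let it land on the bench, and leave the barrel, jar and ring where they are.

Things in the scene. Friction and masses are not known exactly. Their poses are not given: they have to be found in the camera images.
- rack: Fixed rack of corrugated galvanised sheet with press and bin, 150 mm deep (its x from -35 to 115 mm), 420 mm wide (its y), shelf top 195 mm above the bench. Origin on the bench; x points away from the robot (the bin's lip faces -x), y along the shelf, z up. Placed and turned a little differently each time.
- press (a joint): Upper press handle, rad: 0 open (grip end raised 0.40 rad), 0.40 level and closed on the lower handle, stop at 0.42; stays where left. A rubber pad under it meets the jade at about 0.09; pushing the grip then takes about 9 N, peaking early and falling to nothing near 0.3, when the jade drops through.
- press_grip (a point): Point on the top of the red grip of the upper handle, 220 mm from the hinge along the handle and 12 mm above its centre line; press down here. The grip is a 24 mm round sleeve, reaching from 165 to 260 mm from the hinge.
- press_hinge (a point): Pivot of the upper handle, 235 mm above the bench, axis along the rack's x; the handle swings down on the rack's +y side. The lower handle is bolted to the shelf.
- bin (a joint): Tilt of the blue bin, rad: 0 upright, 1.05 fully forward (stop). Spring return: it swings back to 0 when let go; tipping it takes about 3 to 6 N at an ear.
- bin_hinge (a point): Hinge line of the bin, at the foot of its sloping front wall, 65 mm above the bench (axis along the rack's y). Tipping moves the lip towards the rack's -x and down.
- bin_floor (a point): Middle of the bin's inner floor (106 mm deep by 112 mm wide inside); axes turn with the bin: at tilt 0 they are the rack's. Side and back walls 50 mm high.
- bin_lip (a point): Middle of the lip: upper edge of the 5 mm thick front wall, which leans forward 45 deg at tilt 0 and is 110 mm long from the hinge. Fully tipped the wall slopes 15 deg downwards and the lip is about 106 mm in front of the hinge, 36 mm above the bench.
- ear_left (a point): Press point on the inner (upper) face of the ear at the rack's +y side of the front wall: a blue tab outside the bin's side wall, 60 to 115 mm off the middle, 65 to 110 mm from the hinge along the wall. Pushing it forward and down tips the bin. The point lies 88 mm from the hinge and 88 mm off the middle.
- ear_right (a point): The same on the rack's -y side.
- jade: Green jade pebble, 54 mm thick and 80 mm long with round ends, about 0.42 kg, its long axis (y) along the shelf; origin at its centre. It starts in the holder under the upper handle, resting on two sprung steel rollers over an opening in the shelf, right above the bin.
- dish: Loose round shallow chrome sieve dish, 170 mm outside diameter, rim 26 mm high and 4 mm thick, floor 6 mm thick, about 0.35 kg; origin under its centre. Starts on the bench left or right of the bin's front. It catches the jade well with its centre about 140 mm in front (rack -x) of the bin hinge, midway across the bin.
- barrel: White tumbler barrel, 100 mm diameter, 104 mm high, standing on the bench on the other side; origin under its centre. Not to be disturbed.
- jar: Squat amber glass jar, 60 mm diameter, 65 mm high, on the shelf; origin under its centre. Not to be disturbed.
- ring: Chrome ring, 68 mm diameter, 14 mm high, lying on the shelf; origin under its centre. Not to be disturbed.
Mind the look-alikes: they are no part of the job. What is meant by the dish is not purple, and is the smaller of those in its own colour. There is more than one size of the jade; the job needs the larger.

How it is judged:
By the outcome, as a careful person would: the job done as asked, in the order asked, and still so for the second after the job is handed in, with the robot touching nothing.
It also fails if it takes over 72 s, if anything falls off the work surface, if the arm or the gripper's body presses on something with over 40 N, if the wrist force passes 120 N, or if a joint passes its speed limit or range.

## Working session

There is one attempt and no reset: what is moved stays moved. The work goes in short steps, Python scripts to look and compute and a tool call to move; the robot and the scene stay as the last step left them, time stands still between calls to the robot, and variables do not carry over. Pictures are saved under pics/ and viewed, at most 10 in all, crops included, and the job is handed in when it is done.

Besides the shell and the picture viewer there is one more tool, called after "Call:" in YAML: its name, and indented under it one key for each argument. carry_out: Moves the arm, as the interface text tells. Its arguments: {"type":"object","properties":{"motion":{"type":"array"}},"required":["motion"]}

```bash
mkdir -p pics; ls; python3 - <<'E'
from bench import *
import cv2,numpy as np
for n in("scene","top"):
    d=get_image(n); cv2.imwrite(f"pics/{n}0.png",d["color"]); np.savez(f"pics/{n}0.npz",**d)
    print(n,d["mtx"],d["position"],d["orientation"])
print(read_state())
E
```

```text
pics
scene [[468.14179201   0.         255.97437759]
 [  0.         468.14179201 189.23858048]
 [  0.           0.           1.        ]] [1107.34013536  159.94193604 1343.20867995] [ 0.61875827  0.74528387 -0.18739496 -0.16301317]
top [[355.16983666   0.         255.81250911]
 [  0.         355.16983666 188.92098282]
 [  0.           0.           1.        ]] [ 444.79767072   82.10937095 1112.67682728] [ 0.70719443 -0.70605905  0.02816093 -0.02374061]
{'clock': 0.1, 'joints': array([-9.74410063e-01,  3.85475571e-01,  6.75675627e-03, -4.27306233e-04,
       -1.19398561e+00, -2.58617645e-01]), 'joint_vel': array([ 0.00077538, -0.00338306,  0.00248168,  0.00025479, -0.00107384,
       -0.00216456]), 'joint_efforts': array([-5.68900177e-04, -3.93318808e+01,  1.88929135e+01,  4.19797584e+00,
       -2.58970751e-03,  3.24293275e-06]), 'position': array([ 206.95402343, -589.15466961,  212.73236361]), 'ee_rot': array([-1.68004873e-01,  9.85785683e-01,  9.50523147e-04, -2.14830952e-04]), 'contact_force': array([-0.09277224,  1.23883313,  0.23375174]), 'wrist_torque': array([-0.03141323,  0.01224151,  0.04408476]), 'grasp_force': 0.0, 'gripper_width': 85.86696526825196}
```

View pics/scene0.png

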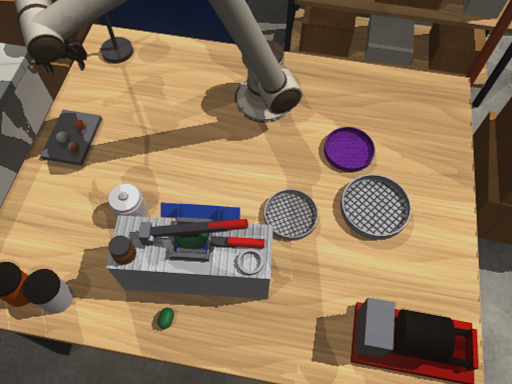

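View pics/top0.png

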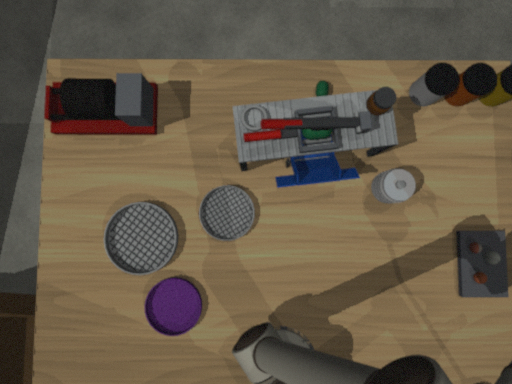

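The scene view (from behind) shows the rack at about (190,255) and the small chrome dish at (291,214). In the top view the rack spans (235–395, 95–165), the red grips are at (275,128), the blue lip and ears at (317,175), the small dish at (228,212) and the barrel at (395,186). The second jade, at (322,88), is the small look-alike.

```bash
cat > h.py <<'E'
import numpy as np,cv2
from scipy.spatial.transform import Rotation as R
def load(n): return dict(np.load(n))
def ray(d,px,z):
    px=np.atleast_2d(px).astype(float)
    v=np.c_[px,np.ones(len(px))]@np.linalg.inv(d["mtx"]).T
    v=R.from_quat(d["orientation"]).apply(v); p=d["position"]
    return p+v*((z-p[2])/v[:,2])[:,None]
def proj(d,P):
    c=R.from_quat(d["orientation"]).inv().apply(np.atleast_2d(P)-d["position"])@d["mtx"].T
    return c[:,:2]/c[:,2:]
E
python3 - <<'E'
from h import *
t=load("pics/top0.npz");s=load("pics/scene0.npz")
print(R.from_quat(t["orientation"]).as_matrix().round(3))
a=cv2.resize(t["color"][85:225,215:415],None,fx=4,fy=4,interpolation=cv2.INTER_CUBIC)
cv2.imwrite("pics/topz.png",a)
b=cv2.resize(s["color"][170:310,95:295],None,fx=4,fy=4,interpolation=cv2.INTER_CUBIC)
cv2.imwrite("pics/scz.png",b)
for n,d in(("top",t),("scene",s)):
    h=cv2.cvtColor(d["color"],cv2.COLOR_BGR2HSV)
    for c,lo,hi in(("blue",(105,150,40),(125,255,255)),("red",(0,180,90),(6,255,255)),("green",(60,100,20),(88,255,255))):
        m=cv2.inRange(h,lo,hi)
        k,l,st,ce=cv2.connectedComponentsWithStats(m)
        for i in range(1,k):
            if st[i,4]>60:
                q=cv2.minAreaRect(np.argwhere(l==i)[:,::-1].astype(np.float32))
                print(n,c,st[i],ce[i].round(1),cv2.boxPoints(q).round(1).tolist())
E
```

```text
[[ 0.001 -0.997  0.073]
 [-1.    -0.002 -0.006]
 [ 0.006 -0.073 -0.997]]
top blue [ 277  153   81   34 1460] [315.9 170.9] [[274.20001220703125, 158.89999389648438], [354.0, 149.3000030517578], [357.3999938964844, 177.1999969482422], [277.6000061035156, 186.8000030517578]]
top red [45 86  4 32 65] [ 46.8 101.8] [[44.79999923706055, 116.9000015258789], [46.400001525878906, 85.9000015258789], [48.599998474121094, 86.0], [47.0, 117.0999984741211]]
top red [ 51 121 103  11 822] [ 96.5 126.7] [[51.0, 121.0], [153.0, 121.0], [153.0, 131.0], [51.0, 131.0]]
top red [262 120  40   9 244] [279.2 123. ] [[262.0, 120.0], [301.0, 120.0], [301.0, 128.0], [262.0, 128.0]]
top red [245 130  36  11 255] [262.7 135.2] [[244.1999969482422, 133.5], [279.70001220703125, 129.3000030517578], [280.6000061035156, 137.10000610351562], [245.1999969482422, 141.3000030517578]]
top green [317  81  11  15 140] [321.9  88.3] [[317.0, 81.0], [327.0, 81.0], [327.0, 95.0], [317.0, 95.0]]
top green [302 128  31  11 245] [315.7 133.2] [[301.70001220703125, 137.8000030517578], [302.0, 128.0], [332.0, 129.0], [331.70001220
[... 852 characters left out ...]
 [[450.79998779296875, 320.6000061035156], [467.20001220703125, 312.3999938964844], [491.3999938964844, 360.79998779296875], [475.0, 369.0]]
scene red [358 360 116  24 678] [436.7 372. ] [[357.0, 368.5], [358.70001220703125, 355.3999938964844], [474.6000061035156, 370.20001220703125], [473.0, 383.29998779296875]]
scene green [177 233  30  15 256] [190.8 241.1] [[176.39999389648438, 236.10000610351562], [205.60000610351562, 232.60000610351562], [207.1999969482422, 246.0], [178.0, 249.5]]
scene green [158 308  16  20 223] [165.4 317.6] [[156.3000030517578, 325.1000061035156], [162.6999969482422, 305.8999938964844], [174.6999969482422, 309.8999938964844], [168.3000030517578, 329.1000061035156]]
```

View pics/topz.png

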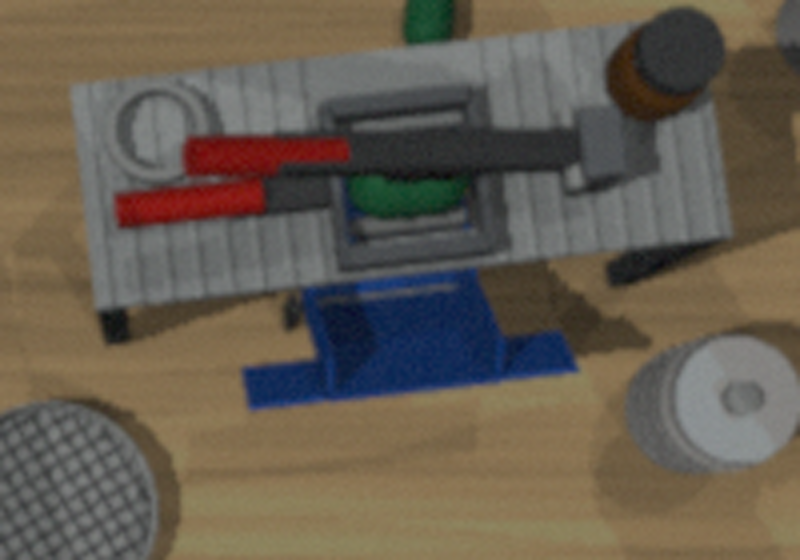

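View pics/scz.png

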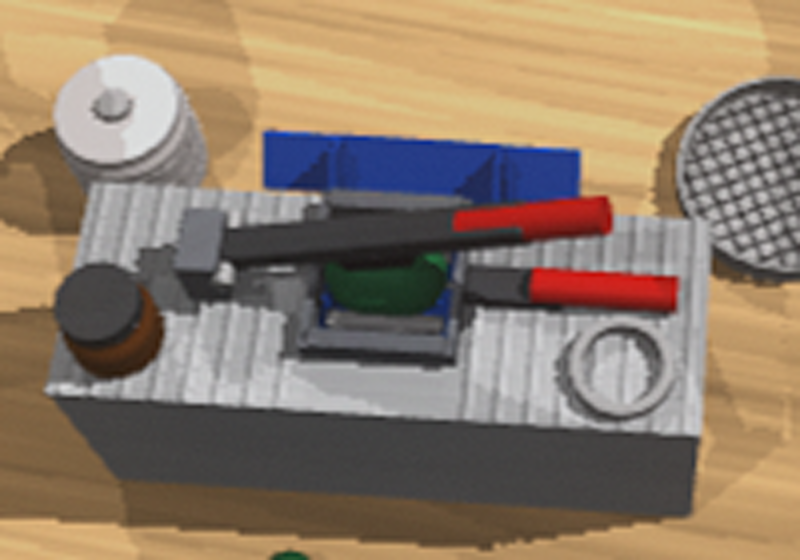

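The crops show the shelf corners, the front lip of the ears from (252,409) to (577,371) in topz, and the grip ends. Next I convert these to the rack frame.

```bash
cat > m.py <<'E'
from h import *
t=load("pics/top0.npz");s=load("pics/scene0.npz")
T=lambda p:np.array(p)/4+[215,85]-.375
S=lambda p:np.array(p)/4+[95,170]-.375
f=lambda n,v:print(n,np.round(v,1).tolist())
# shelf corners: (+y,-x),(-y,-x),(+y,+x),(-y,+x)
ct=ray(t,T([(98,308),(730,238),(72,87),(692,20)]),195)
cs=ray(s,S([(712,222),(92,183),(698,437),(47,390)]),195)
f("ct",ct);f("cs",cs)
model=np.array([(-35,210),(-35,-210),(115,210),(115,-210)])
def fit(P):
    a=model-model.mean(0);b=P[:,:2]-P[:,:2].mean(0)
    th=np.arctan2((a[:,0]*b[:,1]-a[:,1]*b[:,0]).sum(),(a*b).sum())
    M=np.array([[np.cos(th),-np.sin(th)],[np.sin(th),np.cos(th)]])
    o=P[:,:2].mean(0)-M@model.mean(0); return th,M,o,(P[:,:2]-o)@M-model
for n,P in(("t",ct),("s",cs),("avg",(ct+cs)/2)):
    th,M,o,r=fit(P); print(n,th,o,r.round(1).tolist())
rk=lambda P:(P[:,:2]-o)@M
f("lip top",rk(ray(t,T([(252,409),(577,371)]),143)))
f("lip scene(-y,+y)",rk(ray(s,S([(264,131),(580,150)]),143)))
# grip upper end: z ~235+.39*260
f("grip up T",rk(ray(t,T([(187,155),(350,149)]),320)));f("grip up S",rk(ray(s,S([(610,215),(455,220)]),320)))
f("hinge T",rk(ray(t,T([(590,148)]),245)));f("jade T",rk(ray(t,T([(410,190)]),235)));
f("low T",rk(ray(t,T([(117,210),(265,192)]),235)));f("low S",rk(ray(s,S([(678,293),(530,288)]),235)))
# dish
for n,d,c,h in(("t",t,(228,212),40),("s",s,(291,214),40)):
    g=cv2.cvtColor(d["color"],cv2.COLOR_BGR2HSV); m=((g[...,1]<70)).astype(np.uint8)*255
    w=np.zeros_like(m);cv2.circle(w,c,h,255,-1);m&=w
    m=cv2.morphologyEx(m,cv2.MORPH_CLOSE,np.ones((7,7)))
    cc=max(cv2.findContours(m,0,1)[0],key=cv2.contourArea);e=cv2.fitEllipse(cv2.convexHull(cc))
    P=ray(d,[e[0]],18);print(n,"dish",e,P.round(1),rk(P))
f("barrel T",rk(ray(t,T([(740,402)]),104)));f("barrel S",rk(ray(s,S([(118,110)]),104)))
f("jar",rk(ray(t,T([(680,50)]),260)));f("ring",rk(ray(t,T([(160,135)]),209)))
E
python3 m.py
```

```text
ct [[583.5, 120.0, 195.0], [630.7, -293.9, 195.0], [730.3, 137.8, 195.0], [776.9, -272.7, 195.0]]
cs [[585.1, 122.2, 195.0], [634.7, -294.7, 195.0], [733.8, 137.9, 195.0], [780.0, -276.0, 195.0]]
t 0.11555504298692978 [640.62757873 -81.82549134] [[1.5, -3.0], [0.7, 0.5], [-0.6, -2.2], [-1.6, 4.6]]
s 0.11505035503960481 [643.65096061 -82.24718016] [[0.3, -0.2], [1.7, -0.0], [-0.2, -1.6], [-1.8, 1.9]]
avg 0.1153017893814948 [642.13926422 -82.03629975] [[0.9, -1.6], [1.2, 0.2], [-0.4, -1.9], [-1.7, 3.3]]
lip top [[-108.2, 111.6], [-107.4, -113.6]]
lip scene(-y,+y) [[-105.2, -114.2], [-106.4, 113.3]]
grip up T [[26.9, 144.7], [20.0, 52.3]]
grip up S [[23.6, 145.7], [33.5, 53.6]]
hinge T [[22.5, -108.9]]
jade T [[11.0, 3.8]]
low T [[19.0, 187.8], [19.9, 94.4]]
low S [[35.9, 189.5], [39.2, 95.5]]
t dish ((226.56011962890625, 212.6177520751953), (55.892173767089844, 56.56261444091797), 46.035308837890625) [[452.1 165.1  18. ]] [[-160.32683292  267.39165523]]
s dish ((285.4622497558594, 218.51187133789062), (54.26488494873047, 68.13443756103516), 55.39589309692383) [[474.8 152.1  18. ]] [[-139.2916227   251.78778832]]
barrel T [[-139.9, -238.5]]
barrel S [[-134.1, -235.2]]
jar [[73.6, -167.3]]
ring [[70.5, 154.8]]
```

```bash
cat >> h.py <<'E'
TH,O=0.1153,np.array([642.1,-82.0])
HX=-29.
def W(x,y,z):
    c,s=np.cos(TH),np.sin(TH); return np.array([O[0]+c*x-s*y,O[1]+s*x+c*y,z])
def RK(P):
    P=np.atleast_2d(P); c,s=np.cos(TH),np.sin(TH); d=P[:,:2]-O
    return np.c_[d@np.array([c,s]),d@np.array([-s,c]),P[:,2]]
def tri(d1,p1,d2,p2):
    A=[];b=[]
    for d,p in((d1,p1),(d2,p2)):
        v=(ray(d,[p],0)-d["position"])[0];v/=np.linalg.norm(v);M=np.eye(3)-np.outer(v,v);A.append(M);b.append(M@d["position"])
    return np.linalg.lstsq(np.vstack(A),np.hstack(b),rcond=None)[0]
def rel(st,pos,yaw):
    "tool down, tool y at world angle yaw -> rotvec, shift in present tool axes"
    r0=R.from_quat(st["ee_rot"]); y=np.array([np.cos(yaw),np.sin(yaw),0]); z=np.array([0,0,-1.])
    r1=R.from_matrix(np.c_[np.cross(y,z),y,z])
    print("rot",(r0.inv()*r1).as_rotvec().round(4),"shift",r0.inv().apply(np.array(pos)-st["position"]).round(1))
E
python3 - <<'E'
from bench import *
from h import *
t=load("pics/top0.npz");s=load("pics/scene0.npz")
T=lambda p:np.array(p)/4+[215,85]-.375
S=lambda p:np.array(p)/4+[95,170]-.375
for n,a,b in(("grip end",(187,155),(611,216)),("grip in",(350,149),(455,221)),("low end",(117,210),(677,293)),("jade",(410,190),(388,285)),("lip+",(252,409),(580,150)),("lip-",(577,371),(264,131)),("barrel",(740,402),(118,110))):
    print(n,RK(tri(t,T(a),s,S(b))).round(1))
for d,c,h in((t,(228,212),31),(s,(291,214),33)):
    g=cv2.cvtColor(d["color"],cv2.COLOR_BGR2HSV); m=(g[...,1]<70).astype(np.uint8)*255
    w=np.zeros_like(m);cv2.circle(w,c,h,255,-1);m&=w
    m=cv2.morphologyEx(m,cv2.MORPH_CLOSE,np.ones((5,5)));m=cv2.morphologyEx(m,cv2.MORPH_OPEN,np.ones((5,5)))
    cc=max(cv2.findContours(m,0,1)[0],key=cv2.contourArea);e=cv2.fitEllipse(cv2.convexHull(cc)); print(np.round(e[0],1),np.round(e[1],1),RK(ray(d,[e[0]],20)).round(1))
st=read_state(); D=RK(ray(t,[(227,212.5)],20))[0]
g=W(D[0]-83,D[1],150); print("grip dish",g)
rel(st,[400,-200,213],TH+np.pi-.6); rel(st,g,TH+np.pi)
E
```

```text
grip end [[ 26.  145.7 323.9]]
grip in [[ 25.1  49.9 299.8]]
low end [[ 25.  188.4 208.1]]
jade [[ 22.3  -5.2 182.6]]
lip+ [[-107.9  112.2  140.1]]
lip- [[-107.1 -115.1  139. ]]
barrel [[-139.3 -240.3   94.9]]
[226.6 212.6] [55.9 56.6] [[-160.3  267.2   20. ]]
[288.8 215.3] [51.6 58.9] [[-150.   261.7   20. ]]
grip dish [370.01465691 154.08812518 150.        ]
rot [ 1.900e-03  6.000e-04 -7.485e-01] shift [-3.110e+02  3.032e+02  3.000e-01]
rot [ 1.7000e-03  1.2000e-03 -1.3485e+00] shift [-400.   647.2   64. ]
```

Call:
carry_out:
  motion:
    - [0,0,-0.15,-55,45,0,1]
    - [0,0,-0.3,-95,85,0,1]
    - [0,0,-0.45,-140,130,0,1]
    - [0,0,-0.6,-185,175,0,1]
    - [0,0,-0.75,-225,220,0,1]

```text
clock: 0.72
position: [346.0, -308.0, 213.5]
ee_rot: [-0.52, 0.854, 0.0, -0.0]
contact_force: [0.8, -0.7, 0.4]
gripper_width: 85.3
grasp_force: 0.0
```

```bash
python3 - <<'E'
from bench import *
from h import *
st=read_state();print(st["position"],st["clock"])
rel(st,[385,-60,180],TH+np.pi); rel(st,[370,154,120],TH+np.pi)
E
```

```text
[ 345.99672161 -307.99895284  213.46101686] 0.725
rot [ 2.000e-04  1.000e-04 -5.935e-01] shift [-238.1   79.5   33.5]
rot [ 2.000e-04  1.000e-04 -5.935e-01] shift [-421.2  191.3   93.5]
```

Call:
carry_out:
  motion:
    - [0,0,-0.12,-57,18,5,1]
    - [0,0,-0.24,-114,36,10,1]
    - [0,0,-0.36,-170,56,20,1]
    - [0,0,-0.48,-220,80,30,1]
    - [0,0,-0.594,-270,108,40,1]

```text
clock: 1.35
position: [375.0, -18.8, 173.4]
ee_rot: [0.746, -0.665, 0.0, -0.0]
contact_force: [0.6, 1.2, -0.6]
gripper_width: 85.0
grasp_force: 0.0
```

```bash
python3 - <<'E'
from bench import *
from h import *
st=read_state();print(st["position"],st["clock"])
rel(st,[370,154,120],TH+np.pi); rel(st,[370,154,23],TH+np.pi)
E
```

```text
[375.03205493 -18.82761081 173.43226324] 1.35
rot [-0.0005  0.0001 -0.0005] shift [-172.3  -14.8   53.5]
rot [-0.0005  0.0001 -0.0005] shift [-172.2  -14.7  150.5]
```

Call:
carry_out:
  motion:
    - [0,0,0,-58,-5,20,1]
    - [0,0,0,-116,-10,40,1]
    - [0,0,0,-172,-15,53,1]
    - [0,0,0,-172,-15,90,1]
    - [0,0,0,-172,-15,90,1]

```text
clock: 1.98
position: [369.1, 150.8, 81.7]
ee_rot: [0.746, -0.666, -0.0, 0.004]
contact_force: [0.1, -0.2, 0.2]
gripper_width: 85.2
grasp_force: 0.0
```

```bash
python3 - <<'E'
from bench import *
from h import *
o=[]
for n in("top","scene"):
    d=get_image(n); np.savez(f"pics/{n}1.npz",**d)
    u,v=proj(d,[[400,150,40]])[0].astype(int); u=max(u,70);v=max(v,60)
    o.append(cv2.resize(d["color"][v-60:v+60,u-65:u+65],(390,360),interpolation=cv2.INTER_CUBIC)); print(n,u,v)
cv2.imwrite("pics/d1.png",np.hstack(o))
st=read_state();print(st["position"],st["clock"])
E
```

```text
top 230 229
scene 288 194
[371.33339109 151.69091924  84.13679352] 2.075
```

View pics/d1.png

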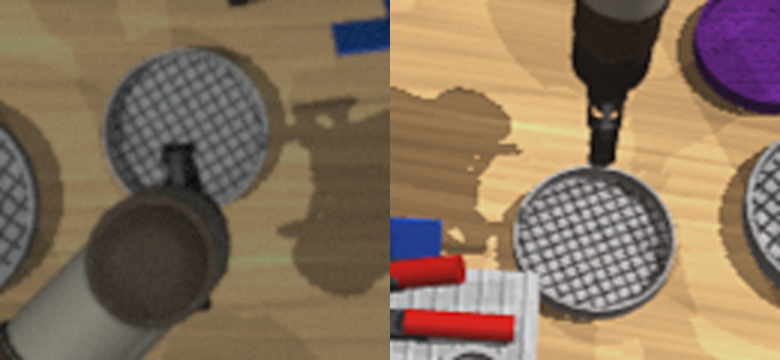

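The dish is centred at top pixel (227.2,212.3) and scene pixel (291,214.6). The gripper straddles its robot-side rim.

```bash
python3 - <<'E'
from bench import *
from h import *
t=load("pics/top1.npz");s=load("pics/scene1.npz")
a=RK(ray(t,[(227.2,212.3)],22))[0];b=RK(ray(s,[(291,214.6)],22))[0];print(a,b)
D=(a+b)/2
st=read_state();print(st["position"],RK(st["position"]))
g=W(D[0]-83,D[1],23);rel(st,g,TH+np.pi)
E
```

```text
[-159.61108794  265.00175946   22.        ] [-152.10651598  268.35694939   22.        ]
[371.33339109 151.69091924  84.13679352] [[-242.083902    263.28954903   84.13679352]]
rot [ 0.0001 -0.0006 -0.0044] shift [-3.4 -3.2 61.1]
```

Call:
carry_out:
  motion:
    - [0,0,0,-3,-3,30,1]
    - [0,0,0,-3,-3,50,1]
    - [0,0,0,-3,-3,60,1]
    - [0,0,0,-3,-3,60,0]
    - [0,0,0,-3,-3,60,-1]

```text
clock: 2.7
position: [374.5, 155.7, 24.6]
ee_rot: [0.745, -0.667, 0.0, -0.001]
contact_force: [0.8, 0.4, -0.0]
gripper_width: 51.6
grasp_force: 0.0
```

Call:
carry_out:
  motion:
    - [0,0,0,0,0,0,-1]
    - [0,0,0,0,0,0,-1]
    - [0,0,0,0,0,0,-1]
    - [0,0,0,0,0,0,-1]

```text
clock: 3.2
position: [373.8, 155.3, 23.8]
ee_rot: [0.745, -0.667, 0.0, -0.0]
contact_force: [0.8, -0.8, 0.2]
gripper_width: -0.0
grasp_force: 0.0
```

```bash
python3 - <<'E'
from bench import *
from h import *
st=read_state();print(st)
print(RK(st["position"]));rel(st,W(HX-140-83,0,24),TH+np.pi)
E
```

```text
{'clock': 3.2, 'joints': array([ 7.99665602e-01,  2.84202086e-01, -7.55887219e-01,  9.38985146e-06,
       -5.30664825e-01, -6.88589891e-01]), 'joint_vel': array([-0.0010924 ,  0.00160785,  0.00085063, -0.00045314, -0.00116416,
       -0.00088707]), 'joint_efforts': array([-1.90884857e-03, -2.55159223e+01,  1.02734551e+01,  2.28224449e+00,
       -1.20114078e-04,  6.15373736e-06]), 'position': array([373.79110306, 155.32428675,  23.75901369]), 'ee_rot': array([ 7.45270251e-01, -6.66762516e-01,  3.24468286e-06, -2.09822529e-05]), 'contact_force': array([ 0.82853537, -0.81210752,  0.20105911]), 'wrist_torque': array([-0.00144212, -0.00243726, -0.04918979]), 'grasp_force': 0.0, 'gripper_width': -0.04917407295710262}
[[-239.22450878  266.61604538   23.75901369]]
rot [-0.      0.     -0.0042] shift [ 2.667e+02  1.170e+01 -2.000e-01]
```

```bash
python3 - <<'E'
from bench import *
from h import *
o=[]
for n in("top","scene"):
    d=get_image(n); np.savez(f"pics/{n}2.npz",**d)
    u,v=proj(d,[[430,150,40]])[0].astype(int)
    o.append(cv2.resize(d["color"][v-45:v+45,u-50:u+50],(400,360),interpolation=cv2.INTER_CUBIC)); print(n,u,v,proj(d,[[373.8,155.3,10],[373.8,155.3,26]]))
cv2.imwrite("pics/d2.png",np.hstack(o))
E
```

```text
top 230 219 [[229.76290502 238.12032566]
 [229.41058219 238.46191337]]
scene 287 202 [[291.00023    191.97146276]
 [291.38219459 189.60023001]]
```

View pics/d2.png

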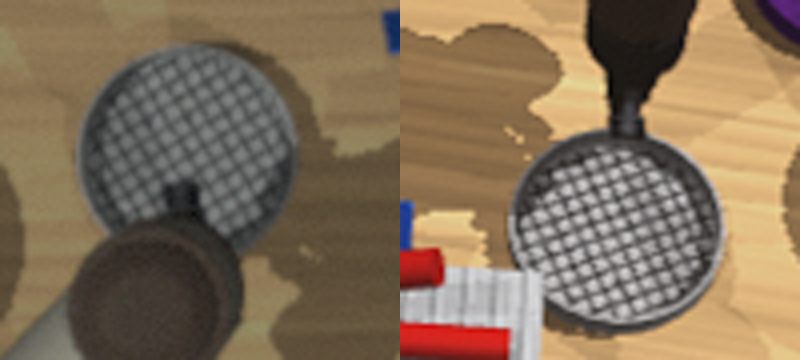

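The dish has not moved and the fingers shut empty. Before regripping, I move down gently to find the real tip height.

Call:
carry_out:
  motion:
    - [0,0,0,0,0,2,-1]
    - [0,0,0,0,0,4,-1]
    - [0,0,0,0,0,5,-1]
    - [0,0,0,0,0,5,-1]

```text
clock: 3.8
position: [373.7, 155.2, 18.6]
ee_rot: [0.745, -0.667, -0.0, 0.0]
contact_force: [-0.2, 0.7, -0.1]
gripper_width: -0.2
grasp_force: 0.0
```

Call:
carry_out:
  motion:
    - [0,0,0,0,2,0,-1]
    - [0,0,0,0,4,0,-1]
    - [0,0,0,0,6,0,-1]
    - [0,0,0,0,8,0,-1]
    - [0,0,0,0,10,0,-1]

```text
clock: 4.42
position: [363.7, 154.2, 18.7]
ee_rot: [0.745, -0.667, 0.0, 0.0]
contact_force: [-0.6, 0.3, 0.5]
gripper_width: 0.1
grasp_force: 0.0
```

```bash
cat >> h.py <<'E'
def dish(d,c,h=31):
    g=cv2.cvtColor(d["color"],cv2.COLOR_BGR2HSV); m=(g[...,1]<70).astype(np.uint8)*255
    w=np.zeros_like(m);cv2.circle(w,c,h,255,-1);m&=w
    m=cv2.morphologyEx(m,cv2.MORPH_CLOSE,np.ones((5,5)));m=cv2.morphologyEx(m,cv2.MORPH_OPEN,np.ones((5,5)))
    cc=max(cv2.findContours(m,0,1)[0],key=cv2.contourArea);return cv2.fitEllipse(cv2.convexHull(cc)),cv2.boundingRect(cc)
E
python3 - <<'E'
from bench import *
from h import *
print(read_state()["contact_force"],RK(read_state()["position"]))
for n,c in(("scene",(291,214)),):
    d=get_image(n);np.savez(f"pics/{n}3.npz",**d)
    a=load(f"pics/{n}2.npz")["color"];g=d["color"]
    print([dish(load(f"pics/{n}{i}.npz"),c,34) for i in(1,2,3)])
    o=[cv2.resize(q[170:250,240:340],(400,320),interpolation=cv2.INTER_CUBIC) for q in(a,g)]
    cv2.imwrite("pics/d3.png",np.hstack(o))
E
```

```text
[-0.60824013  0.31732762  0.46382448] [[-249.38942551  266.62258191   18.72263625]]
[(((289.105712890625, 214.1869659423828), (53.25148010253906, 66.26106262207031), 28.196170806884766), (261, 181, 57, 59)), (((289.1907043457031, 214.22579956054688), (52.9233283996582, 66.36690521240234), 28.66323471069336), (261, 181, 57, 59)), (((289.2971496582031, 214.18072509765625), (53.2886848449707, 66.27628326416016), 29.40610122680664), (261, 181, 58, 59))]
```

View pics/d3.png

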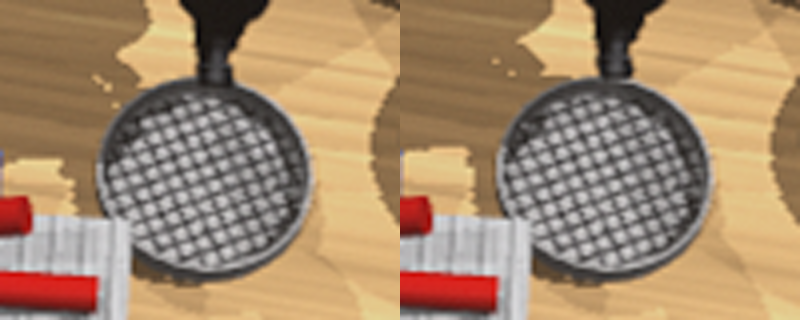

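```bash
python3 - <<'E'
from h import *
s=load("pics/scene3.npz");t=load("pics/top2.npz")
P=lambda x,y:[proj(s,[[x,y,z]])[0].round(1).tolist() for z in(0,5,10,20,30,40)]
print("A",P(373.8,155.3));print("B",P(363.7,154.2))
S=lambda p:np.array(p)/4+[240,170]-.375
print("near rim",RK(ray(s,S([(608-400,78)]),26)),"far rim base",RK(ray(s,S([(605-400,282)]),0)))
print("left/right rim z26",RK(ray(s,S([(497-400,170),(712-400,170)]),26)))
T=lambda p:np.array(p)/4+[180,174]-.375
print("top: far,left,right",RK(ray(t,T([(187,43),(77,152),(299,152)]),26)))
E
```

```text
A [[290.8, 193.4], [290.9, 192.7], [291.0, 192.0], [291.2, 190.5], [291.5, 189.0], [291.7, 187.5]]
B [[290.9, 190.7], [291.0, 190.0], [291.1, 189.2], [291.4, 187.7], [291.6, 186.2], [291.8, 184.7]]
near rim [[-241.01719275  267.31677003   26.        ]] far rim base [[-75.32395201 272.02662788   0.        ]]
left/right rim z26 [[-152.61650067  183.175818     26.        ]
 [-164.76632089  351.07177714   26.        ]]
top: far,left,right [[ -74.35977793  258.00494254   26.        ]
 [-147.819054    350.29313338   26.        ]
 [-167.05480686  182.08828367   26.        ]]
```

Call:
carry_out:
  motion:
    - [0,0,0,0,0,1.5,-1]
    - [0,0,0,0,0,3,-1]
    - [0,0,0,0,0,3,-1]

```text
clock: 4.85
position: [363.8, 154.1, 15.5]
ee_rot: [0.745, -0.667, -0.0, 0.0]
contact_force: [0.2, -0.3, -0.4]
gripper_width: -0.1
grasp_force: 0.0
```

Call:
carry_out:
  motion:
    - [0,0,0,0,0,1.5,-1]
    - [0,0,0,0,0,3,-1]
    - [0,0,0,0,0,3,-1]

```text
clock: 5.22
position: [363.8, 154.1, 12.6]
ee_rot: [0.745, -0.667, -0.0, 0.0]
contact_force: [0.0, 0.4, 0.2]
gripper_width: -0.1
grasp_force: 0.0
```

Call:
carry_out:
  motion:
    - [0,0,0,0,0,1.5,-1]
    - [0,0,0,0,0,3,-1]
    - [0,0,0,0,0,3,-1]

```text
clock: 5.6
position: [363.8, 154.1, 9.6]
ee_rot: [0.745, -0.667, -0.0, 0.0]
contact_force: [0.0, -0.2, -0.4]
gripper_width: -0.0
grasp_force: 0.0
```

```bash
python3 - <<'E'
from bench import *
from h import *
st=read_state();print(st["position"],st["joints"],st["contact_force"])
for n,c in(("scene",(293,185)),("top",(229,240))):
    d=get_image(n);np.savez(f"pics/{n}4.npz",**d)
    print(n,proj(d,[st["position"],st["position"]+[0,0,-14]]).round(1).tolist())
    g=d["color"].max(2)
    print(g[c[1]-12:c[1]+14,c[0]-14:c[0]+14])
E
```

```text
[363.77100689 154.10757286   9.57931256] [ 8.17127575e-01  3.02461408e-01 -7.92674786e-01 -2.05489539e-05
 -4.76006848e-01 -7.06135212e-01] [ 0.00060826 -0.21663423 -0.35462703]
scene [[291.1, 189.3], [290.7, 191.4]]
[[149 206 229 227 226 228 234 205 120  41  26  30  30  30  31  29  29  32
   29  31  30  30  25  21  36 108 190 214]
 [207 231 228 225 225 226 227 234 194  81  24  27  32  29  30  29  29  30
   28  30  28  24  40  88 127 185 210 207]
 [231 228 227 227 227 227 228 233 191  78  25  30  31  32  29  32  31  29
   29  29  28  40 114 195 220 214 210 208]
 [228 227 227 227 227 227 228 233 190  76  21  27  29  30  29  31  29  28
   30  30  21  87 180 217 217 214 213 213]
 [226 227 227 227 227 227 228 232 196  92  21  29  30  30  31  30  30  31
   28  27  40 137 196 213 214 212 210 208]
 [227 226 227 227 226 227 228 230 212 126  21  26  30  32  30  33  33  30
   33  25  93 197 227 223 220 219 216 216]
 [228 227 227 227 227 227 228 231 211 124  21  27  31  32  38  42  42  36
   31  19 142 214 224 222 219 221 220 221]
 [227 226 227 227 227 227 228 230 211 124  20  29  29  33  41  4
[... 4539 characters left out ...]
 69  64  66  71  66  69  63  63  62  63  57  54  54  53  51  46  48  41
   52  57  67  61  57  53  54  52  88 131]
 [ 68  65  68  70  65  64  65  65  66  62  58  57  55  51  46  52  49  45
   45  54  65  67  55  54  55  53  80 126]
 [ 69  64  64  65  67  66  68  66  67  65  60  61  59  55  50  44  47  48
   47  54  61  63  55  52  49  54  70 124]
 [ 66  65  67  66  66  64  65  67  61  64  64  63  59  52  52  50  54  52
   47  51  60  64  60  49  50  51  71 124]
 [ 64  62  68  68  65  65  67  69  70  65  62  61  58  56  53  48  52  55
   45  44  59  62  65  52  53  53  73 124]
 [ 64  63  65  68  65  66  67  66  70  66  65  67  60  59  56  55  49  53
   48  45  57  63  60  57  57  56  77 129]]
```

Call:
carry_out:
  motion:
    - [0,0,0,0,0,1.5,-1]
    - [0,0,0,0,0,3,-1]

```text
clock: 5.95
position: [364.3, 154.5, 7.2]
ee_rot: [0.745, -0.667, 0.0, -0.0]
contact_force: [-2.4, -1.3, 15.2]
gripper_width: -0.2
grasp_force: 7.5
```

Call:
carry_out:
  motion:
    - [0,0,0,0,0,1.5,-1]
    - [0,0,0,0,0,3,-1]

```text
clock: 6.2
position: [364.7, 154.6, 6.2]
ee_rot: [0.746, -0.666, 0.001, -0.0]
contact_force: [-8.6, -3.1, 43.1]
gripper_width: -0.2
grasp_force: 21.6
```

Call:
carry_out:
  motion:
    - [0,0,0,0,0,1,-1]
    - [0,0,0,0,0,2,-1]

```text
clock: 6.45
position: [365.0, 154.6, 5.7]
ee_rot: [0.746, -0.666, 0.001, -0.001]
contact_force: [-13.2, -5.1, 58.4]
gripper_width: 0.1
grasp_force: 29.9
```

Call:
carry_out:
  motion:
    - [0,0,0,0,0,-6,-1]
    - [0,0,0,0,0,-14,-1]
    - [0,0,0,0,-3,-14,-1]
    - [0,0,0,0,-6,-14,-1]
    - [0,0,0,0,-8,-14,-1]

```text
clock: 7.08
position: [371.9, 155.0, 15.3]
ee_rot: [0.745, -0.667, -0.0, 0.0]
contact_force: [-0.1, 0.1, -0.6]
gripper_width: -0.2
grasp_force: 0.0
```

Call:
carry_out:
  motion:
    - [0,0,0,0,-3,0,-1]
    - [0,0,0,0,-6,0,-1]
    - [0,0,0,0,-9,0,-1]
    - [0,0,0,0,-12,0,-1]

```text
clock: 7.58
position: [383.9, 156.4, 15.7]
ee_rot: [0.745, -0.667, -0.0, -0.0]
contact_force: [-0.6, 0.1, 0.2]
gripper_width: -0.0
grasp_force: 0.0
```

Call:
carry_out:
  motion:
    - [0,0,0,0,-3,0,-1]
    - [0,0,0,0,-6,0,-1]
    - [0,0,0,0,-9,0,-1]
    - [0,0,0,0,-12,0,-1]

```text
clock: 8.07
position: [395.9, 157.8, 15.7]
ee_rot: [0.745, -0.667, -0.0, -0.0]
contact_force: [-0.1, -0.3, 0.4]
gripper_width: 0.1
grasp_force: 0.0
```

```bash
python3 - <<'E'
from bench import *
from h import *
st=read_state();o=[]
for n in("top","scene"):
    d=get_image(n);np.savez(f"pics/{n}5.npz",**d)
    a=load(f"pics/{n}1.npz")["color"];g=d["color"]
    if n=="top":
        m=cv2.absdiff(a,g).max(2)[160:235,190:262]; print("diff top upper rim",[int(v) for v in cv2.absdiff(a,g).max(2)[180:192,227]],m[:40].mean())
    u,v=proj(d,[[430,150,30]])[0].astype(int)
    o.append(cv2.resize(g[v-45:v+45,u-50:u+50],(400,360),interpolation=cv2.INTER_CUBIC));print(n,u,v,proj(d,[st["position"]-[0,0,8]]))
cv2.imwrite("pics/d5.png",np.hstack(o))
E
```

```text
diff top upper rim [3, 1, 1, 2, 3, 1, 3, 2, 1, 3, 2, 1] 3.3402777777777777
top 231 219 [[229.0635416  230.88405664]]
scene 287 204 [[290.70538119 198.34726903]]
```

View pics/d5.png

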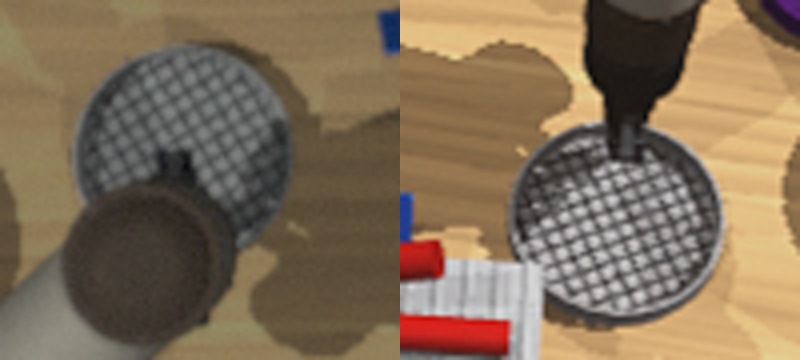

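Call:
carry_out:
  motion:
    - [0,0,0,0,0,1.5,-1]
    - [0,0,0,0,0,3,-1]
    - [0,0,0,0,0,3,-1]

```text
clock: 8.55
position: [395.5, 157.6, 12.5]
ee_rot: [0.745, -0.667, -0.0, 0.0]
contact_force: [-0.4, -0.2, -0.9]
gripper_width: 0.1
grasp_force: 0.0
```

Call:
carry_out:
  motion:
    - [0,0,0,0,0,1.5,-1]
    - [0,0,0,0,0,3,-1]
    - [0,0,0,0,0,3,-1]

```text
clock: 8.93
position: [395.6, 157.6, 9.6]
ee_rot: [0.745, -0.667, -0.0, 0.0]
contact_force: [0.4, -0.5, 0.1]
gripper_width: -0.0
grasp_force: 0.0
```

Call:
carry_out:
  motion:
    - [0,0,0,0,0,1.5,-1]
    - [0,0,0,0,0,3,-1]

```text
clock: 9.18
position: [395.6, 157.7, 6.6]
ee_rot: [0.745, -0.667, -0.0, -0.0]
contact_force: [0.7, 0.5, -0.2]
gripper_width: 0.2
grasp_force: 0.0
```

```bash
python3 - <<'E'
from h import *
s=load("pics/scene5.npz")["color"]; a=load("pics/scene1.npz")["color"]
d=cv2.absdiff(s,a).max(2)
# finger silhouettes: darkness vs dish in picture 1, columns near the tool
for v in range(182,206): print(v,s[v,284:302].max(1).tolist())
E
```

```text
182 [229, 235, 206, 113, 30, 28, 31, 31, 29, 29, 28, 28, 30, 30, 29, 28, 28, 22]
183 [227, 229, 238, 179, 41, 28, 28, 31, 30, 32, 30, 31, 30, 30, 32, 28, 31, 85]
184 [227, 228, 234, 175, 40, 26, 30, 31, 29, 32, 30, 30, 29, 28, 29, 26, 55, 179]
185 [227, 228, 233, 180, 51, 26, 30, 30, 32, 31, 29, 31, 29, 30, 27, 20, 90, 192]
186 [226, 227, 232, 189, 79, 23, 31, 29, 29, 30, 28, 31, 29, 31, 24, 55, 145, 204]
187 [222, 222, 228, 187, 78, 25, 30, 31, 31, 34, 35, 33, 34, 33, 22, 130, 202, 213]
188 [224, 221, 224, 180, 72, 23, 30, 32, 33, 40, 46, 43, 36, 32, 23, 159, 212, 205]
189 [212, 198, 195, 147, 66, 27, 28, 29, 37, 42, 44, 39, 34, 40, 68, 166, 207, 201]
190 [157, 124, 95, 85, 66, 32, 29, 29, 48, 61, 54, 43, 29, 66, 116, 174, 200, 200]
191 [60, 63, 63, 65, 55, 36, 32, 29, 50, 71, 69, 45, 33, 46, 72, 110, 154, 186]
192 [79, 74, 68, 70, 62, 42, 33, 29, 56, 73, 74, 55, 42, 56, 60, 56, 59, 95]
193 [123, 109, 104, 109, 78, 44, 36, 35, 59, 73, 73, 61, 52, 64, 63, 61, 58, 58]
194 [158, 118, 133, 139, 80, 33, 44, 43, 60, 72, 72, 68, 73, 73, 65, 60, 62, 63]
195 [129, 91, 72, 107, 94, 32, 31, 38
[... 216 characters left out ...]
, 83, 77, 82, 60, 32, 41, 52, 53, 52, 42, 31, 47, 109, 137, 107, 56]
199 [70, 77, 61, 64, 107, 117, 105, 110, 83, 72, 80, 61, 44, 58, 91, 94, 112, 103]
200 [46, 67, 77, 122, 133, 164, 200, 194, 138, 129, 143, 116, 102, 92, 112, 156, 179, 158]
201 [65, 112, 138, 175, 145, 139, 177, 145, 108, 88, 116, 128, 151, 149, 114, 149, 169, 164]
202 [73, 143, 188, 181, 136, 89, 102, 130, 144, 111, 141, 181, 178, 151, 112, 136, 133, 108]
203 [86, 89, 118, 114, 114, 100, 146, 191, 196, 174, 124, 151, 171, 145, 107, 80, 97, 120]
204 [120, 83, 98, 169, 197, 162, 115, 161, 185, 178, 127, 94, 102, 89, 106, 106, 136, 169]
205 [157, 119, 98, 165, 191, 168, 105, 134, 144, 93, 90, 88, 113, 148, 168, 126, 87, 142]
```

Call:
carry_out:
  motion:
    - [0,0,0,0,0,1.5,-1]
    - [0,0,0,0,0,3,-1]
    - [0,0,0,0,0,3,-1]

```text
clock: 9.55
position: [395.6, 157.7, 3.6]
ee_rot: [0.745, -0.667, -0.0, 0.0]
contact_force: [0.6, -0.0, 0.1]
gripper_width: -0.3
grasp_force: 0.0
```

Call:
carry_out:
  motion:
    - [0,0,0,0,0,1.5,-1]
    - [0,0,0,0,0,3,-1]
    - [0,0,0,0,0,3,-1]

```text
clock: 9.93
position: [395.6, 157.7, 0.6]
ee_rot: [0.745, -0.667, -0.0, 0.0]
contact_force: [0.5, -0.7, 0.5]
gripper_width: -0.1
grasp_force: 0.0
```

Call:
carry_out:
  motion:
    - [0,0,0,0,0,1.5,-1]
    - [0,0,0,0,0,2.5,-1]
    - [0,0,0,0,0,2.5,-1]

```text
clock: 10.3
position: [395.6, 157.7, -1.9]
ee_rot: [0.745, -0.667, -0.0, 0.0]
contact_force: [0.4, -0.2, 0.5]
gripper_width: -0.1
grasp_force: 0.0
```

Call:
carry_out:
  motion:
    - [0,0,0,0,0,1,-1]
    - [0,0,0,0,0,2,-1]
    - [0,0,0,0,0,2,-1]

```text
clock: 10.68
position: [395.6, 157.7, -3.9]
ee_rot: [0.745, -0.667, -0.0, 0.0]
contact_force: [0.6, -0.7, 0.6]
gripper_width: 0.0
grasp_force: 0.0
```

```bash
python3 - <<'E'
from bench import *
from h import *
s=load("pics/scene5.npz")
for z in(8,20,33,45): print(z,ray(s,[(292.7,198.3)],z).round(1))
d=get_image("scene");np.savez("pics/scene6.npz",**d)
m=d["color"].max(2)
for v in range(192,212,1): print(v,m[v,285:302].tolist())
d=get_image("top");np.savez("pics/top6.npz",**d)
cv2.imwrite("pics/d6.png",np.hstack([cv2.resize(load("pics/scene6.npz")["color"][150:250,235:345],(396,360)),cv2.resize(d["color"][170:280,170:291],(396,360))]))
print(read_state()["joints"])
E
```

```text
8 [[394.6 164.1   8. ]]
20 [[401. 164.  20.]]
33 [[408. 164.  33.]]
45 [[414.4 163.9  45. ]]
192 [77, 70, 59, 36, 27, 29, 32, 39, 42, 41, 34, 35, 32, 46, 55, 60, 96]
193 [108, 105, 97, 52, 26, 30, 30, 44, 53, 51, 38, 39, 50, 60, 61, 59, 56]
194 [118, 136, 123, 53, 27, 28, 37, 49, 57, 55, 39, 44, 64, 64, 58, 61, 61]
195 [86, 66, 67, 59, 34, 26, 40, 63, 73, 59, 37, 54, 60, 48, 45, 59, 65]
196 [55, 52, 62, 55, 32, 40, 49, 64, 74, 64, 52, 91, 106, 95, 77, 48, 61]
197 [91, 70, 49, 42, 38, 46, 58, 68, 72, 68, 69, 108, 147, 156, 129, 67, 50]
198 [89, 71, 49, 36, 29, 30, 51, 71, 74, 58, 37, 35, 102, 140, 135, 105, 53]
199 [78, 67, 58, 45, 35, 40, 65, 84, 84, 69, 44, 36, 68, 93, 95, 109, 101]
200 [71, 81, 84, 63, 35, 38, 63, 83, 83, 65, 43, 34, 69, 113, 157, 178, 158]
201 [95, 115, 115, 81, 30, 32, 45, 55, 54, 44, 31, 39, 92, 117, 150, 168, 164]
202 [87, 104, 102, 77, 45, 72, 96, 101, 77, 53, 63, 93, 119, 118, 136, 131, 108]
203 [61, 78, 93, 108, 95, 132, 171, 176, 150, 106, 124, 142, 136, 110, 81, 94, 118]
204 [88, 101, 173, 201, 159, 104, 141, 165, 160, 114, 75, 79, 82, 105, 106, 135, 171]
205 [120, 100, 165, 195, 167, 102, 117, 132, 94, 89, 81, 100, 138, 164, 125, 86, 137]
206 [170, 126, 150, 177, 148, 95, 63, 94, 117, 147, 125, 108, 147, 145, 125, 96, 91]
207 [177, 131, 95, 107, 130, 127, 89, 128, 168, 172, 147, 104, 114, 117, 98, 82, 76]
208 [116, 115, 104, 153, 194, 194, 157, 100, 134, 155, 141, 99, 63, 97, 121, 123, 105]
209 [174, 195, 143, 139, 187, 189, 141, 68, 85, 91, 91, 113, 104, 141, 175, 176, 129]
210 [187, 195, 162, 113, 145, 149, 112, 83, 78, 120, 160, 175, 126, 125, 160, 160, 132]
211 [151, 177, 146, 95, 69, 117, 138, 136, 116, 130, 167, 167, 138, 107, 108, 106, 99]
[ 7.63944795e-01  3.68909097e-01 -7.31589562e-01  2.97068903e-05
 -4.70354422e-01 -6.52909907e-01]
```

View pics/d6.png

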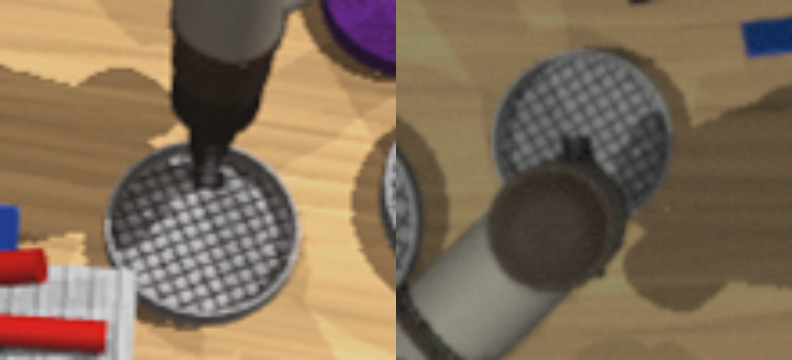

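The finger really is inside the dish, and its tip is about 18 mm higher and 12 mm further in +x than reported. I regrip with that correction.

Call:
carry_out:
  motion:
    - [0,0,0,0,0,-30,-1]
    - [0,0,0,2,20,-40,1]
    - [0,0,0,4,37,-40,1]
    - [0,0,0,4,37,-30,1]
    - [0,0,0,4,37,-20,1]

```text
clock: 11.4
position: [360.0, 150.1, 15.6]
ee_rot: [0.745, -0.667, 0.0, -0.0]
contact_force: [-0.8, 0.0, -0.1]
gripper_width: 72.2
grasp_force: 0.0
```

Call:
carry_out:
  motion:
    - [0,0,0,0,0,8,1]
    - [0,0,0,0,0,16,1]
    - [0,0,0,0,0,24,1]
    - [0,0,0,0,0,24,0]
    - [0,0,0,0,0,24,-0.5]

```text
clock: 12.02
position: [359.4, 149.7, -7.8]
ee_rot: [0.745, -0.667, 0.0, -0.0]
contact_force: [0.7, -0.1, 0.2]
gripper_width: 51.5
grasp_force: 0.0
```

Call:
carry_out:
  motion:
    - [0,0,0,0,0,0,-1]
    - [0,0,0,0,0,0,-1]
    - [0,0,0,0,0,0,-1]
    - [0,0,0,0,0,0,-1]

```text
clock: 12.52
position: [360.5, 150.8, -6.9]
ee_rot: [0.746, -0.666, 0.0, -0.002]
contact_force: [1.8, 0.6, 7.4]
gripper_width: 2.3
grasp_force: 59.7
```

Call:
carry_out:
  motion:
    - [0,0,0,0,0,-2,-1]
    - [0,0,0,15,1,-3,-1]
    - [0,0,0,45,2,-3,-1]
    - [0,0,0,75,3,-3,-1]
    - [0,0,0,100,4,-3,-1]

```text
clock: 13.15
position: [364.8, 47.5, -5.2]
ee_rot: [0.745, -0.667, -0.001, 0.001]
contact_force: [0.5, 0.7, -1.1]
gripper_width: 2.1
grasp_force: 58.4
```

Call:
carry_out:
  motion:
    - [0,0,0,30,1,0,-1]
    - [0,0,0,60,2,0,-1]
    - [0,0,0,90,4,0,-1]
    - [0,0,0,115,5,0,-1]
    - [0,0,0,130,6,0,-1]

```text
clock: 13.78
position: [372.7, -81.9, -5.3]
ee_rot: [0.744, -0.668, -0.001, 0.001]
contact_force: [0.5, -0.0, -1.7]
gripper_width: 2.2
grasp_force: 58.5
```

```bash
cat >> h.py <<'E'
def rim(d,guess,z=26,rad=85):
    "rim centre near guess (rack): outer edge points by saturation along radial lines from wood inward"
    g=cv2.cvtColor(d["color"],cv2.COLOR_BGR2HSV)[...,1].astype(np.float32); P=[]
    for a in np.linspace(0,2*np.pi,48,endpoint=False):
        r=np.arange(rad+18,rad-20,-1.); w=np.array([W(guess[0]+q*np.cos(a),guess[1]+q*np.sin(a),z) for q in r])
        px=proj(d,w).astype(np.float32); v=cv2.remap(g,px[:,:1],px[:,1:],1)[:,0]
        k=np.where((v[:-1]>=75)&(v[1:]<75))[0]
        if len(k): P.append(RK(w[k[0]])[0][:2])
    P=np.array(P)
    from scipy.optimize import least_squares
    f=least_squares(lambda c:np.hypot(*(P-c).T)-rad,guess,loss="soft_l1",f_scale=2); return f.x.round(1),len(P),np.median(np.abs(f.fun)).round(1)
E
python3 - <<'E'
from bench import *
from h import *
print("check",rim(load("pics/top1.npz"),(-158,267)),rim(load("pics/scene1.npz"),(-158,267)))
st=read_state();print(RK(st["position"]),st["gripper_width"],st["grasp_force"],st["clock"])
for n in("top","scene"):
    d=get_image(n);np.savez(f"pics/{n}7.npz",**d);print(n,rim(d,(-164,32)))
E
```

```text
check (array([-158.7,  266.5]), 43, np.float64(1.8)) (array([-157.2,  267.5]), 44, np.float64(2.1))
[[-267.56031085   31.1327618    -5.26201435]] 2.242284780018028 58.492437936365604 13.775
top (array([-180.9,   40.3]), 27, np.float64(2.3))
scene (array([-184. ,   40.6]), 20, np.float64(2.0))
```

```bash
python3 - <<'E'
from h import *
for n in("top","scene"):
    d=load(f"pics/{n}7.npz")
    for g in((-180,40),(-170,38),(-185,45)): print(n,rim(d,g))
E
```

```text
top (array([-183.3,   42.2]), 37, np.float64(2.8))
top (array([-183.1,   41.9]), 39, np.float64(2.3))
top (array([-184.2,   42.5]), 36, np.float64(2.4))
scene (array([-187.9,   40.8]), 32, np.float64(1.1))
scene (array([-186.7,   41.1]), 27, np.float64(1.1))
scene (array([-187.2,   41.4]), 34, np.float64(1.0))
```

Call:
carry_out:
  motion:
    - [0,0,0,10,-4,0,-1]
    - [0,0,0,25,-8,0,-1]
    - [0,0,0,37,-13,0,-1]
    - [0,0,0,42,-16,0,-1]
    - [0,0,0,42,-16,0,-1]

```text
clock: 14.5
position: [395.7, -120.2, -4.9]
ee_rot: [0.745, -0.667, 0.0, -0.0]
contact_force: [0.6, -0.6, -2.6]
gripper_width: 2.1
grasp_force: 58.4
```

```bash
python3 - <<'E'
from bench import *
from h import *
st=read_state();print(RK(st["position"]),st["gripper_width"],st["grasp_force"],st["clock"])
for n in("top","scene"):
    d=get_image(n);np.savez(f"pics/{n}8.npz",**d);print(n,rim(d,(-169,0)),rim(d,(-172,3)))
E
```

```text
[[-249.15072357   -9.57336032   -4.90161323]] 2.1353169629993576 58.431526366621256 14.5
top (array([-176.,    1.]), 33, np.float64(5.1)) (array([-176.2,    1.8]), 34, np.float64(5.0))
scene (array([-169.5,    1.2]), 26, np.float64(0.6)) (array([-169.3,    1.2]), 27, np.float64(0.6))
```

Call:
carry_out:
  motion:
    - [0,0,0,0,0,2,-1]
    - [0,0,0,0,0,2,0.5]
    - [0,0,0,0,0,2,0.5]
    - [0,0,0,0,0,-10,0.5]
    - [0,0,0,0,0,-60,0.5]

```text
clock: 15.22
position: [393.6, -120.1, 54.7]
ee_rot: [0.745, -0.667, -0.002, 0.002]
contact_force: [1.4, -0.1, 0.7]
gripper_width: 64.1
grasp_force: 0.0
```

Call:
carry_out:
  motion:
    - [0,0,0,0,0,-60,-1]
    - [0,0,0,0,0,-120,-1]
    - [0,0,0,0,0,-180,-1]
    - [0,0,0,0,0,-240,-1]
    - [0,0,0,0,0,-300,-1]

```text
clock: 15.85
position: [394.3, -120.1, 358.4]
ee_rot: [0.745, -0.667, 0.001, -0.001]
contact_force: [1.0, -0.2, -0.1]
gripper_width: 0.1
grasp_force: 0.0
```

```bash
python3 - <<'E'
from bench import *
from h import *
st=read_state();print(st["position"],st["clock"],st["joints"].round(3))
for n in("top","scene"):
    d=get_image(n);np.savez(f"pics/{n}9.npz",**d);print(n,rim(d,(-169,0)),proj(d,[st["position"]+[0,0,18]]))
rel(st,W(25,100,400),TH+np.pi)
rel(st,W(25,100,400),TH+np.pi/2)
E
```

```text
[ 394.2675088  -120.06340602  358.44909362] 15.85 [ 0.103 -0.07  -0.19  -0.    -1.449  0.009]
top (array([-173.3,    1.6]), 44, np.float64(3.7)) [[351.64882452 239.76833891]]
scene (array([-168.8,    1.4]), 27, np.float64(0.4)) [[195.15912741 113.67107303]]
rot [-0.0024  0.     -0.0042] shift [-110.4 -275.2  -40.9]
rot [-0.0018  0.0019  1.5666] shift [-110.4 -275.2  -40.9]
```

Call:
carry_out:
  motion:
    - [0,0,0,-20,-50,-20,-1]
    - [0,0,0,-42,-105,-41,-1]
    - [0,0,0,-65,-160,-41,-1]
    - [0,0,0,-88,-215,-41,-1]
    - [0,0,0,-110,-270,-41,-1]

```text
clock: 16.58
position: [652.5, 20.2, 396.7]
ee_rot: [0.745, -0.667, 0.0, -0.0]
contact_force: [0.2, 0.5, 0.0]
gripper_width: -0.3
grasp_force: 0.0
```

```bash
python3 - <<'E'
from bench import *
from h import *
st=read_state();print(st["position"],RK(st["position"]),st["clock"])
o=[]
for n in("top","scene"):
    d=get_image(n);np.savez(f"pics/{n}10.npz",**d)
    p=proj(d,[st["position"]+[0,0,18],W(25,103,330)]);print(n,p.round(1).tolist())
    a=load(f"pics/{n}9.npz")["color"];u,v=p[0].astype(int)
    m=d["color"].max(2)
    o.append(cv2.resize(d["color"][v-45:v+45,u-50:u+50],(400,360),interpolation=cv2.INTER_CUBIC));print(u,v)
cv2.imwrite("pics/g10.png",np.hstack(o))
E
```

```text
[652.48374541  20.17162447 396.74114396] [[ 22.06910467 100.29864224 396.74114396]] 16.575
top [[284.7, 111.2], [280.0, 121.0]]
284 111
scene [[226.6, 203.6], [229.2, 221.0]]
226 203
```

View pics/g10.png

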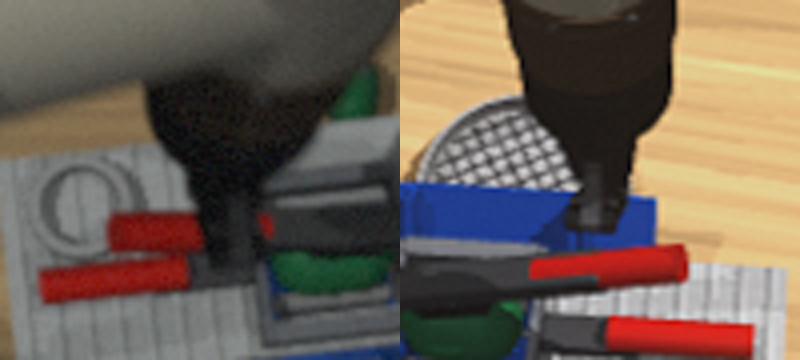

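The top view shows the shut fingertip at pixel (292.7,135.5), and the scene view shows it at (226,216). I triangulate from these two.

```bash
python3 - <<'E'
from h import *
t=load("pics/top10.npz");s=load("pics/scene10.npz")
p=tri(t,(292.7,135.5),s,(226,216));print(p,RK(p),proj(t,[p]),proj(s,[p]))
print(RK(tri(t,(262,125),s,(246.5,223.5))))
# grip end again, red masks (upper sleeve)
for n,d in(("t",t),("s",s)):
    h=cv2.cvtColor(d["color"],cv2.COLOR_BGR2HSV);m=cv2.inRange(h,(0,180,70),(6,255,255))
    k,l,q,c=cv2.connectedComponentsWithStats(m)
    print(n,[(q[i].tolist(),c[i].round(1).tolist()) for i in range(1,k) if q[i,4]>40])
E
```

```text
[ 6.28925039e+02 -1.41279553e-01  2.97870013e+02] [[ -3.67007108  82.8309138  297.87001305]] [[289.05346212 135.76301405]] [[222.62467807 215.39695873]]
[[ 23.42496953 143.87519645 318.65214431]]
t [([45, 86, 5, 33, 92], [47.2, 101.9]), ([51, 120, 104, 14, 958], [96.7, 127.0]), ([245, 120, 40, 21, 437], [266.9, 130.6])]
s [([209, 219, 39, 11, 268], [230.6, 224.0]), ([228, 237, 36, 10, 291], [245.4, 241.8]), ([353, 302, 121, 82, 1610], [415.0, 363.9]), ([452, 320, 26, 49, 336], [469.2, 338.4]), ([452, 335, 14, 25, 252], [459.4, 347.6])]
```

```bash
python3 - <<'E'
from h import *
t=load("pics/top10.npz");s=load("pics/scene10.npz")
for z in(300,340,383,400,420): print(z,ray(s,[(226,216)],z).round(0)[0], "proj measured xy top",proj(t,[[652.5,20.2,z]]).round(1)[0],"scene",proj(s,[[652.5,20.2,z]]).round(1)[0])
for n,d,r in(("top",t,(112,142,278,302)),("scene",s,(196,222,214,238))):
    a=load(f"pics/{n}9.npz")["color"] if n=="scene" else load("pics/top0.npz")["color"]
    m=cv2.absdiff(a,d["color"]).max(2);print(n,"rows",r[0],"cols",r[2])
    for v in range(r[0],r[1]): print(v,''.join('#' if q>25 else '+' if q>12 else '.' for q in m[v,r[2]:r[3]]))
E
```

```text
300 [630.   9. 300.] proj measured xy top [280.3 125.5] scene [228.7 225. ]
340 [648.  14. 340.] proj measured xy top [281.7 121. ] scene [228. 218.]
383 [668.  21. 383.] proj measured xy top [283.3 115.6] scene [227.2 210. ]
400 [676.  23. 400.] proj measured xy top [284.  113.2] scene [226.9 206.6]
420 [685.  26. 420.] proj measured xy top [284.9 110.4] scene [226.5 202.6]
top rows 112 cols 278
112 ..####################+.
113 ..####################+.
114 ..###################+..
115 ..+##################+..
116 ...+#################+..
117 ...+#############+###+..
118 ....##########++++++....
119 ....+###############+...
120 ....#################...
121 ..+.+################+..
122 .....#################..
123 .....#################..
124 +.+..+################..
125 ...+..################..
126 .....++######++.++.+#++.
127 .......+##+++......+++..
128 .......++.++...+.++.+...
129 +.......+++........+##+.
130 ........+##+#+..+.+####.
131 ........+####+++++++##++
132 .+......+###+++++.+++++.
133 .........+.+++..........
134 ........................
135 ........................
136 
[... 247 characters left out ...]
#...
198 ....#########+#######...
199 ....#################+..
200 ....################+...
201 .....###############....
202 ......#########+####....
203 ......+#############....
204 .......############+....
205 .......##########+##....
206 .....###############....
207 ....################....
208 ....+##############+....
209 ....###############.....
210 ...+###############.....
211 ...+##############......
212 ...##############+......
213 ...##############.......
214 ...##############.......
215 ...+############+.......
216 .........+######........
217 ..............+.........
218 ........................
219 ....................++++
220 ............++++########
221 .....+++++##############
```

```bash
python3 - <<'E'
from h import *
t=load("pics/top10.npz");s=load("pics/scene10.npz")
for a,b in(((292,132.5),(223.5,215.5)),((292.5,132.5),(223.5,214)),((292,131),(223.5,215.5))):
    p=tri(t,a,s,b);print(p.round(1),RK(p).round(1),(proj(t,[p])-a).round(1),(proj(s,[p])-b).round(1))
E
```

```text
[633.7  -1.1 308.6] [[  1.   81.3 308.6]] [[-2.1  0.2]] [[-1.9 -0.3]]
[632.4  -1.4 314.3] [[ -0.4  81.2 314.3]] [[-2.2  0.2]] [[-2.  -0.3]]
[ 6.360e+02 -5.000e-01  3.136e+02] [[  3.3  81.7 313.6]] [[-2.1  0.2]] [[-2.  -0.3]]
```

```bash
python3 - <<'E'
from h import *
def asc(n,i,ref,c,w=16,h=16,th=25):
    d=load(f"pics/{n}{i}.npz")["color"];a=load(f"pics/{n}{ref}.npz")["color"];m=cv2.absdiff(a,d).max(2)
    u,v=c;print(n,i,"rows",v-h,"cols",u-w)
    for r in range(v-h,v+h): print(r,''.join('#' if q>th else '.' for q in m[r,u-w:u+w]))
t=load("pics/top9.npz");s=load("pics/scene9.npz")
P=np.array([394.3,-120.1,358.4])
for z in(-14,0): print(z,"pred top",proj(t,[P+[0,0,z]]).round(1),"scene",proj(s,[P+[0,0,z]]).round(1))
asc("scene",9,10,(195,120),14,16)
asc("top",9,0,(352,232),26,22)
s0=load("pics/scene0.npz");t0=load("pics/top0.npz");print("base",proj(s0,[[0,0,0]]),proj(t0,[[0,0,0]]),"start tip",proj(s0,[[207,-589.6,212]]),proj(t0,[[207,-589.6,212]]))
E
```

```text
-14 pred top [[347.6 238.7]] scene [[196.4 121.2]]
0 pred top [[349.3 239.2]] scene [[195.9 118. ]]
scene 9 rows 104 cols 181
104 ############################
105 ############################
106 ############################
107 #################.##########
108 #################.##########
109 ################..##########
110 ################..##########
111 ################..##########
112 ################.###########
113 ############################
114 ################.###########
115 ############################
116 ............################
117 ............################
118 ............################
119 ............################
120 ............################
121 .............###############
122 .............###############
123 .............###############
124 .............###############
125 .............###############
126 ..............##############
127 .............###############
128 ............################
129 ..........##################
130 .........###################
131 .......#####################
132 .....#######################
133 ...##########
[... 2046 characters left out ...]
4 ####################################################
245 ####################################################
246 #################################################.##
247 ####################################################
248 ####################################.#.###...##.#...
249 #################################.#.##............#.
250 #####################.###.####........#..#.....#....
251 ##################....##..##.#.#....................
252 ###################........#........................
253 ################........#..............#............
base [[263.72495909  98.1819221 ]] [[280.36187579 362.08577878]] start tip [[70.10985185 77.01337954]] [[522.98425662 311.11042667]]
```

```bash
python3 - <<'E'
from h import *
def asc(n,i,c,w,h):
    m=load(f"pics/{n}{i}.npz")["color"].max(2);u,v=c;u0=max(u-w,0);print(n,i,"cols from",u0)
    for r in range(max(v-h,0),v+h): print(r,''.join('#' if q<45 else '+' if q<90 else '-' if q<140 else '.' for q in m[r,u0:u+w]))
asc("scene",9,(197,122),24,26)
asc("scene",0,(70,62),34,24)
E
```

```text
scene 9 cols from 173
96 ..........-##+++#########...--------------------
97 ...........##++++########-..--------------------
98 ...........##++++########-.---------------------
99 ....---..--+#++++########+----------------------
100 -----------++++++########+---------.------------
101 ------------+++++#######+--------------...------
102 .------------++++#######+----------------------.
103 ..........-++++++########-----------------------
104 .........--++++++#+++###+-----------------------
105 .........-##+++++#######+-----------------------
106 --......-+##++++########+-..--------------------
107 -------.-+##+++++######++--.......--------------
108 -.-----.-+###+++#########+-----.........--------
109 ....------++++++#######+++----------.........---
110 .........-----+++######+++-.-..-----------......
111 --.-........-----+#####+++-.-.------------------
112 ----------.....--+######+-----------------------
113 ---------------.-+######+-----------------------
114 ------------------+++++++-..-.......------------
115 .......................................---------
116 ..................
[... 4450 characters left out ...]
++++++++++++++......................................
77 ----+++++++++++++++++++++++++-......................................
78 -----++++++++++++++++++++++++.......................................
79 -----+++++++++++++++++++++++-.......................................
80 ------++++++++++++++++++++++........................................
81 ------+++++++++++++++++++++-........................................
82 -------++++++++++++++++++++.........................................
83 --------++++++++++++++++++-.........................................
84 --------++++++++++++++++++..........................................
85 ---------++++++++++++++++-..........................................
```

Call:
carry_out:
  motion:
    - [0,0,0,0,0,-20,-1]
    - [0,0,0,0,0,-40,-1]
    - [0,0,0,-8,-12,-50,-1]
    - [0,0,0,-15,-24,-50,-1]
    - [0,0,0,-15,-24,-50,-1]

```text
clock: 17.3
position: [673.4, 37.0, 445.7]
ee_rot: [0.745, -0.667, -0.001, 0.0]
contact_force: [0.5, -0.9, 0.1]
gripper_width: 0.1
grasp_force: 0.0
```

```bash
cat > asc.py <<'E'
from bench import *
from h import *
import sys
def asc(d,c,w,h):
    m=d["color"];u,v=map(int,c);u0=max(u-w,0);print("cols from",u0,"to",u+w)
    for r in range(max(v-h,0),v+h):
        L=''
        for b,g,R_ in m[r,u0:u+w].astype(int):
            q=max(b,g,R_)
            L+='r' if R_>90 and g<60 and b<60 else 'b' if b>60 and b>1.5*R_ and b>1.3*g else 'g' if g>1.6*R_ and g>40 else '#' if q<45 else '+' if q<75 else '.'
        print(r,L)
if __name__=="__main__":
    st=read_state();i=sys.argv[1];z=float(sys.argv[2]);print(st["position"].round(1),RK(st["position"]).round(1),st["clock"],st["joints"].round(4).tolist())
    for n in sys.argv[3:]:
        d=get_image(n);np.savez(f"pics/{n}{i}.npz",**d);p=proj(d,[st["position"]+[0,0,-14]])[0];print(n,"nominal tip",p.round(1));asc(d,proj(d,[st["position"]+[0,0,z]])[0],26,18)
E
python3 asc.py 11 -50 top scene
```

```text
[673.4  37.  445.7] [[ 44.8 114.6 445.7]] 17.3 [0.2939, 0.4461, 0.6632, -0.0005, -1.7892, -0.1825]
top nominal tip [276.8  98.1]
cols from 249 to 301
85 .......................######################+......
86 .......................+####################+.......
87 .......................+####################........
88 .......................+###################+........
89 .......................+###################+........
90 ........................###################+........
91 ........................###################+........
92 ........................+##################.........
93 ........................+#################+.........
94 ........................+#################..........
95 ........................+################...........
96 .........................+##############+...........
97 .........................+###############...........
98 .........................+###############+..........
99 ..........................###############++.........
100 ..........................+###############+.........
101 ..........................+###############+......
[... 2491 characters left out ...]
rrrrr...........
222 +++rrrrrrrrrrrrrrrrrrrrrrrrrrrrrrrrrrrrrr...........
223 ++rrrrrrrrrrrrrrrrrrrrrrrrrrrrrrrrrrrrrrrr..........
224 ++rrrrrrrrrrrrrrrrrrrrrrrrrrrrrrrrrrrrrrrr..........
225 ++rrrrrrrrrrrrrrrrrrrrrrrrrrrrrrrrrrrrrrrr..........
226 ++rrrrrrrrrrrrrrrrrrrrrrrrrrrrrrrrrrrrrrrr..........
227 ++rrrrrrrrr..+++++.rrrrrrrrrrrrrrrrrrrrrr...........
228 +++++++++++++++++++.rrrrrrrrrrr.rrrrr..r............
229 +++++++############+..rr.rr.........................
230 ###################++...............................
231 #########+++++......................................
232 ###++++.............................................
233 ++b.................................................
```

```bash
python3 - <<'E'
from h import *
t=load("pics/top11.npz");s=load("pics/scene11.npz")
a,b=(286.3,110.7),(227.3,210.7)
p=tri(t,a,s,b);print(p.round(1),RK(p).round(1),(proj(t,[p])-a).round(1),(proj(s,[p])-b).round(1))
from asc import asc
asc(t,(282,75),30,30);asc(s,(232,180),30,28)
E
```

```text
[659.4  18.6 393.6] [[ 28.7  98.  393.6]] [[-1.8  0.2]] [[-1.6 -0.3]]
cols from 252 to 312
45 +++++++++++++++++######+++++++++++++++++++++++++++++++++++++
46 ++++++++++++++#########+++++++++++++++++++++++++++++++++++++
47 ++++++++++################++++++++++++++++++++++++++++++++++
48 +++++++#####################++++++++++++++++++++++++++++++++
49 ++++..+########################+#+++++++++++++++++++++++++#+
50 ......+###########################+++++++++++++++++++++++###
51 ......+###########################+++++++++++++++++++++#####
52 .......+##########################+++++++++++++++#++########
53 .......+############################++++++++#+##############
54 .......+############################++++####################
55 .......+############################++######################
56 .......+####################################################
57 .......+####################################################
58 .......+####################################################
59 ........####################################################
60 ........######################################
[... 5796 characters left out ...]
............+#++++#######.........................
198 .......................#++++######+.........................
199 .......................+++++######+.........................
200 .....................+++++++######+.........................
201 ....................+##+++++######+.........................
202 .................+..++++++++######..........................
203 ....................+++++..+++++##..........................
204 ....................###++++++#+###..........................
205 bbbbbbbbbbbb.......###++.+++#####+..........................
206 bbbbbbbbbbbbbbbbbbb+##+....++####...........................
207 bbbbbbbbbbbbbbbbbbb###+....+##+#+bb.........................
```

```bash
cat > tip.py <<'E'
from bench import *
from h import *
def low(d,guess,rad=34,thr=52):
    "bottom of the dark gripper blob connected to the body"
    m=(d["color"].max(2)<thr).astype(np.uint8); u,v=map(int,guess)
    w=np.zeros_like(m);w[v-70:v+rad,u-40:u+40]=1;m&=w
    m=cv2.morphologyEx(m,cv2.MORPH_CLOSE,np.ones((5,5)));k,l,q,c=cv2.connectedComponentsWithStats(m)
    i=1+np.argmax(q[1:,4]);y,x=np.where(l==i);b=y.max();s=y>=b-3
    return (x[s].min()+x[s].max())/2,b+.5
E
python3 - <<'E'
from tip import *
st=read_state();print(st["position"])
T=get_image("top");S=get_image("scene");n=st["position"]-[0,0,14]
a=low(T,proj(T,[n])[0]);b=low(S,proj(S,[n])[0]);p=tri(T,a,S,b);print(a,b,p.round(1),RK(p).round(1),(p-n).round(1))
t=load("pics/top9.npz");s=load("pics/scene9.npz");n=np.array([394.3,-120.1,344.4])
print(proj(t,[n]),proj(s,[n]));from asc import asc
asc(t,(350,232),34,24)
E
```

```text
[673.01161101  36.35911872 446.35996375]
(np.float64(285.5), np.float64(111.5)) (np.float64(227.5), np.float64(210.5)) [658.2  19.5 392.2] [[ 27.6  98.9 392.2]] [-14.9 -16.9 -40.1]
[[347.56084492 238.718333  ]] [[196.39061916 121.23624838]]
cols from 316 to 384
208 .........+..........+...............................................
209 ...............+....................................................
210 ....................+...........................+++.................
211 ....................+...................++++++#####+................
212 ......................................+#############................
213 ..................+...................##############................
214 ........+.............................##############................
215 ..............+......................+#############+................
216 .....................................+#############+................
217 .....................................##############+................
218 ..........+..........................##############.................
219 .................+.+...........
[... 1965 characters left out ...]
...........................................
247 ...........++++++++++++.............................................
248 ...........+++++++++++++............................................
249 ............++#+++#+++++............................................
250 ............+++++#++++++............................................
251 ............+++++++#++++............................................
252 .............++++++#++++............................................
253 .............+++++++++++............................................
254 .............++++++++++++...........................................
255 .............++++++++++++...........................................
```

```bash
python3 - <<'E'
from tip import *
t=load("pics/top9.npz");s=load("pics/scene9.npz");n=np.array([394.3,-120.1,344.4])
for a,b in(((360,211),(194,114)),((360,211),(190.5,114))):
    p=tri(t,a,s,b);print(p.round(1),(p-n).round(1),(proj(t,[p])-a).round(1),(proj(s,[p])-b).round(1))
# known-height checks of the pair: rack corners & grip
from asc import asc
asc(s,(195,85),34,34)
# cameras: stable over time?
for q in("top","scene"):
    a,b=load(f"pics/{q}0.npz"),load(f"pics/{q}11.npz");print(q,(a["position"]-b["position"]).round(2),(a["orientation"]-b["orientation"]).round(4))
E
```

```text
[ 452.6 -107.2  455.7] [ 58.3  12.9 111.3] [[-4.1 -0. ]] [[-2.9 -1. ]]
[ 452.5 -112.2  452.3] [ 58.2   7.9 107.9] [[-1.9  0. ]] [[-1.4 -0.5]]
cols from 161 to 229
51 ......####################################..........................
52 ......####################################..........................
53 ......+###################################+.........................
54 .......####################################.........................
55 .......####################################.........................
56 .......####################################.........................
57 .......####################################.........................
58 .......+###################################.........................
59 ........###################################.........................
60 ........##################################+.........................
61 ........##################################+.........................
62 ........##################################+.........................
63 .........#################################+.........................
6
[... 3337 characters left out ...]
................+######+++..............................
111 .............................+#####++...............................
112 .............................+######+...............................
113 .............................+######+...............................
114 ..............................++++++................................
115 ....................................................................
116 ....................................................................
117 ....................................................................
118 ....................................................................
top [0. 0. 0.] [0. 0. 0. 0.]
scene [0. 0. 0.] [0. 0. 0. 0.]
```

Call:
carry_out:
  motion:
    - [0,0,0,0,2,15,-1]
    - [0,0,0,0,4,30,-1]
    - [0,0,0,0,4,45,-1]
    - [0,0,0,0,4,50,-1]

```text
clock: 18.0
position: [669.0, 36.0, 395.6]
ee_rot: [0.745, -0.667, -0.0, 0.001]
contact_force: [-0.2, -1.0, 0.2]
gripper_width: -0.0
grasp_force: 0.0
```

Call:
carry_out:
  motion:
    - [0,0,0,0,0,5,-1]
    - [0,0,0,0,0,10,-1]
    - [0,0,0,0,0,15,-1]
    - [0,0,0,0,0,20,-1]

```text
clock: 18.5
position: [669.8, 36.4, 376.0]
ee_rot: [0.745, -0.667, 0.0, -0.0]
contact_force: [0.1, 0.5, -0.4]
gripper_width: -0.2
grasp_force: 0.0
```

Call:
carry_out:
  motion:
    - [0,0,0,0,0,5,-1]
    - [0,0,0,0,0,10,-1]
    - [0,0,0,0,0,15,-1]
    - [0,0,0,0,0,15,-1]

```text
clock: 19.0
position: [669.6, 36.4, 360.6]
ee_rot: [0.745, -0.667, -0.0, 0.0]
contact_force: [0.3, -0.8, -0.6]
gripper_width: 0.2
grasp_force: 0.0
```

```bash
python3 asc.py 12 -14 top scene; date
```

```text
[669.6  36.4 360.6] [[ 41.  114.4 360.6]] 19.0 [0.2948, 0.419, 0.4174, -0.0001, -1.5702, -0.1838]
top nominal tip [274.6 112.5]
cols from 248 to 300
94 .............######################################+
95 .............+#####################################+
96 ..............+####################################.
97 ...............+##################################+.
98 ...............+#################################+..
99 ................+###############################+...
100 .................##############################+....
101 ..................+###########################+.....
102 ...................+#########################+......
103 ....................+#######################+.......
104 ......................#####################+........
105 ......................+##################+..........
106 ......................+#################+...........
107 .......................################+............
108 .......................+###############+............
109 .++....................+###############+............
110 ++......................###############+.
[... 2528 characters left out ...]
###########++...............................
231 ########+++++.......................................
232 ##++++..............................................
233 +b..................................................
234 +b..................................................
235 +b..................................................
236 bb...+..............................................
237 b...+++++++++++++....rrrrrr.........................
238 b...++.++++++++++++++rrrrrrrrrrrrrrrrrrrrrr.........
239 b...+++++++++++++++#rrrrrrrrrrrrrrrrrrrrrrrrrrrrrrrr
240 +...++..+.+..++..++#rrrrrrrrrrrrrrrrrrrrrrrrrrrrrrrr
241 ...+++.....++++..+++rrrrrrrrrrrrrrrrrrrrrrrrrrrrrrrr
Tue Dec  1 22:47:47 UTC 2026
```

Call:
carry_out:
  motion:
    - [0,0,0,0,3,3,-1]
    - [0,0,0,0,6,6,-1]
    - [0,0,0,0,6,9,-1]
    - [0,0,0,0,6,9,-1]

```text
clock: 19.6
position: [663.7, 35.7, 351.9]
ee_rot: [0.745, -0.667, -0.0, 0.0]
contact_force: [1.0, -0.4, -1.0]
gripper_width: -0.2
grasp_force: 0.0
```

Call:
carry_out:
  motion:
    - [0,0,0,0,0,3,-1]
    - [0,0,0,0,0,6,-1]
    - [0,0,0,0,0,9,-1]
    - [0,0,0,0,0,9,-1]

```text
clock: 20.1
position: [663.7, 35.7, 342.7]
ee_rot: [0.745, -0.667, -0.0, 0.0]
contact_force: [-0.2, 1.1, 0.2]
gripper_width: 0.2
grasp_force: 0.0
```

Call:
carry_out:
  motion:
    - [0,0,0,0,0,3,-1]
    - [0,0,0,0,0,6,-1]
    - [0,0,0,0,0,9,-1]
    - [0,0,0,0,0,9,-1]

```text
clock: 20.6
position: [663.7, 35.6, 333.8]
ee_rot: [0.745, -0.667, -0.0, 0.0]
contact_force: [-0.0, 0.1, -0.1]
gripper_width: -0.1
grasp_force: 0.0
```

```bash
python3 asc.py 13 -14 scene top | cut -c1-70
```

```text
[663.7  35.6 333.8] [[ 35.  114.4 333.8]] 20.6 [0.2964, 0.409, 0.3382,
scene nominal tip [233.7 226.9]
cols from 207 to 259
208 bbbbbbbbbbbbbbb###################..................
209 bbbbbbbbbbbbbbbb#################+..................
210 bbbbbbbbbbbbbbbb#################...................
211 bbbbbbbbbbbbbbbbb################...................
212 bbbbbbbbbbbbbbbbb+###############...................
213 bbbbbbbbbbbbbbbbbb###############...................
214 bbbbbbbbbbbbbbbbbb###############...................
215 bbbbbbbbbbbbbbbbbb+###++########+...................
216 bbbbbbbbbbbbbbbbbbb#############....................
217 bbbbbbbbbbbbbbbbbbbb##+++######b....................
218 bbbbbbbbbbbbbbbbbbbbb#+++######b....................
219 ....bbbbbbbbbbbbbbbbb++++######+.....rrr............
220 ......bbbbbbbb+b++++##+++#####+rrrrrrrrr............
221 ...+++#+++++++++..+###+++######rrrrrrrrr............
222 #+++++..rrrrrrrrrr.+#+++++#####rrrrrrrrr............
223 #+rrrrrrrrrrrrrrrr++++++++#++##rrrrrrrrrr...........
224 +.rrrrrrrrrrrrrrrr###+++++##+#+rrrrrrrrrr...........
225 +rr
[... 2478 characters left out ...]
##+...rr.r......
124 .............rrrrrrrrrrrr+######+#####+.............
125 .............rrrrrrrrrrrr+#############+++++++++++++
126 .............rrrrrrrrrrrr+##########################
127 ..............rrrrrrrrrrr+##########################
128 .............rrrrrrrrrrr.+#######+##################
129 ............+...........r.+#####+++#######+++++#++++
130 ......................rrrr+######++######+++++++++..
131 ..............rrrrrrrrrrrr.#####++#+####++++++++++..
132 .....rrrrrrrrrrrrrrrrrrrrrr+############++++++++++..
133 rrrrrrrrrrrrrrrrrrrrrrrrrrr.+#+++##+#+++++++++++++..
134 rrrrrrrrrrrrrrrrrrrrrrrrrrrrrrrrr+#++++++++++++++++.
135 rrrrrrrrrrrrrrrrrrrrrrrrrrrrrrrrr++++++++++++++++++.
```

Call:
carry_out:
  motion:
    - [0,0,0,0,0,3,-1]
    - [0,0,0,0,0,6,-1]
    - [0,0,0,0,0,9,-1]
    - [0,0,0,0,0,9,-1]

```text
clock: 21.2
position: [663.7, 35.7, 324.8]
ee_rot: [0.745, -0.667, -0.0, 0.0]
contact_force: [0.3, 0.4, 0.4]
gripper_width: 0.4
grasp_force: 0.0
```

Call:
carry_out:
  motion:
    - [0,0,0,0,0,3,-1]
    - [0,0,0,0,0,6,-1]
    - [0,0,0,0,0,9,-1]
    - [0,0,0,0,0,9,-1]

```text
clock: 21.7
position: [663.7, 35.7, 315.8]
ee_rot: [0.745, -0.667, -0.0, 0.0]
contact_force: [0.2, -0.7, 0.7]
gripper_width: -0.2
grasp_force: 0.0
```

Call:
carry_out:
  motion:
    - [0,0,0,0,0,3,-1]
    - [0,0,0,0,0,6,-1]
    - [0,0,0,0,0,9,-1]
    - [0,0,0,0,0,9,-1]

```text
clock: 22.2
position: [663.8, 35.7, 306.9]
ee_rot: [0.745, -0.667, -0.0, 0.0]
contact_force: [0.2, 0.0, 0.1]
gripper_width: -0.1
grasp_force: 0.1
```

```bash
python3 asc.py 14 -14 scene | cut -c1-70
```

```text
[663.8  35.7 306.9] [[ 35.1 114.4 306.9]] 22.2 [0.2965, 0.414, 0.2819,
scene nominal tip [234.  231.5]
cols from 208 to 260
213 bbbbbbbbbbbbb#####################..................
214 bbbbbbbbbbbbbbb##################...................
215 bbbbbbbbbbbbbbb+#################...................
216 bbbbbbbbbbbbbbbb+###############+...................
217 bbbbbbbbbbbbbbbbb###############....................
218 bbbbbbbbbbbbbbbbb+##############....................
219 ...bbbbbbbbbbbbbb###############....................
220 .....bbbbbbbbbbbb###############rrrrrrrr............
221 ......bb++bb#+++++#############+.rrrrrrr............
222 ++++++++++....rrrr.####+#######.rrrrrrrr............
223 #+rrrrrrrrrrrrrrrrr+##+++######.rrrrrrrr............
224 +rrrrrrrrrrrrrrrrrrr++++######+.rrrrrrrr............
225 +rrrrrrrrrrrrrrrrrr+#+++######+.rrrrrrrr............
226 +rrrrrrrrrrrrrrrrr+###+++#####+....rrrrr............
227 +rrrrrrrrrr..++++++#+++++#####+...rrrrrr............
228 ++++++##+++++#+###+++++++#####+.......rr............
229 ####################+++++#####...r..................
230 ###
[... 375 characters left out ...]
................
237 ...+++++++++++++....rrrrrr..........................
238 ...+++++++++++++++++rrrrrrrrrrrrrrrrrrrrrr..........
239 ...+++++++++++++++#rrrrrrrrrrrrrrrrrrrrrrrrrrrrrrrrr
240 +++++.++.+++++++++#rrrrrrrrrrrrrrrrrrrrrrrrrrrrrrrrr
241 ..+++...+..++++++#+rrrrrrrrrrrrrrrrrrrrrrrrrrrrrrrrr
242 +++#++++++..+++.+##rrrrrrrrrrrrrrrrrrrrrrrrrrrrrrrrr
243 .++##++#+++.....+++rrrrrrrrrrrrrrrrrrrrrrrrrrrrrrrrr
244 .++##+####+++++++++.rrrrrrrrrrrrrrrrrrrrrrrrrrrrrrrr
245 .+#############+++++......rrrrrrrrrrrrrrrrrrrrrrrrrr
246 .+++++++++++++#############+..........rrrrrrrrrrrrrr
247 .++++...................++++........................
248 .++++...............................................
```

```bash
python3 asc.py 14 -14 top | cut -c1-70; date
```

```text
[663.8  35.7 307.1] [[ 35.1 114.4 307.1]] 22.25 [0.2965, 0.4139, 0.282
top nominal tip [273.5 121.5]
cols from 247 to 299
103 .............######################################+
104 .............#####################################+.
105 .............+####################################..
106 .............+###################################+..
107 ..............+##################################+..
108 .....+........+##################################+..
109 ..+............+#################################+..
110 .+.............+#################################+++
111 +...............+###############################++++
112 .................+############################++++++
113 ..................+##########################+..++++
114 ...................+#######################++...++##
115 ....................+#####################+.....+++#
116 .....................+###################+......++++
117 ......................+################++.......++++
118 ......................+################++...+++++#+#
119 ....................+++#################++++++++++++
120 .....
[... 402 characters left out ...]
......rrrrrrrrrr.+##########################
128 ..............rrrrrrrrrr.+##########################
129 ..............rrr..rrr...+#########################+
130 .................rrrrrr.r+##############+++++++++#+.
131 ...............rrrrrrrrrrr+#######+#####+++++++++++.
132 ......rrrrrrrrrrrrrrrrrrrr.#######+#####+++++++++++.
133 rrrrrrrrrrrrrrrrrrrrrrrrrrr#####++++####++++++++++++
134 rrrrrrrrrrrrrrrrrrrrrrrrrrr+#####+++####++++++++++++
135 rrrrrrrrrrrrrrrrrrrrrrrrrrr+####+#######++++++++++++
136 rrrrrrrrrrrrrrrrrrrrrrrrrrr.##++++####++++++++++++++
137 rrrrrrrrrrrrrrrrrrrrrrrrrrrr.....+++++++++++++.++.++
138 rrrrrrrrrrrrrrrrrrrrrrrrrrr.....++++++.............+
Tue Dec  1 22:49:51 UTC 2026
```

The handle has begun to move, so the contact height confirms the tip is about 32 mm above nominal. I press down along the arc.

Call:
carry_out:
  motion:
    - [0,0,0,-2,0,6,-1]
    - [0,0,0,-5,0,12,-1]
    - [0,0,0,-7,0,18,-1]
    - [0,0,0,-9,0,24,-1]
    - [0,0,0,-10,0,30,-1]

```text
clock: 22.92
position: [663.1, 44.6, 279.6]
ee_rot: [0.745, -0.667, 0.002, -0.001]
contact_force: [-2.0, -1.0, 7.2]
gripper_width: 0.1
grasp_force: 3.0
```

Call:
carry_out:
  motion:
    - [0,0,0,-2,0,6,-1]
    - [0,0,0,-3,0,12,-1]
    - [0,0,0,-4,0,18,-1]
    - [0,0,0,-5,0,24,-1]
    - [0,0,0,-6,0,30,-1]

```text
clock: 23.55
position: [662.1, 51.8, 246.3]
ee_rot: [0.745, -0.667, -0.0, 0.0]
contact_force: [1.4, -1.3, 1.4]
gripper_width: 0.4
grasp_force: 0.7
```

```bash
python3 asc.py 15 0 scene | cut -c1-70
```

```text
[662.1  51.8 246.3] [[ 35.3 130.6 246.3]] 23.55 [0.321, 0.4347, 0.1675
scene nominal tip [241.1 241.5]
cols from 214 to 266
221 ............############################............
222 .............##########################+............
223 ..............#########################.............
224 ...............#######################..............
225 ................####################+...............
226 .................##################.................
227 ..................################..................
228 ...................###############..................
229 ++++...............+#############+..................
230 #+.++++++++++++++++##############...................
231 +rrrrrrrrrrrrrrrrrr+#############.rrrrr.............
232 +rrrrrrrrrrrrrrrrrrr+############.rrrrr.............
233 .rrrrrrrrrrrrrrrrrrrr###########+rrrrrr.............
234 .rrrrrrrrrrrrrrrrrrrr+##+#######.rrrrrr.............
235 +.......rrrrrrrrrrrrr+##++#####+.rrrrrr.............
236 #######++++++#++++rrr+##+++####+.rrrrrr.............
237 ##################+r+##++++####+..rrrrr.............
238 ###
[... 375 characters left out ...]
rrrrrrrrrrrrrr..
245 #############++...+###+++++###+rrrrrrrrrrrrrrrrrrr..
246 +++++++++##############++++###+...rrr..rrrrrrrrrrr..
247 ..........++++++++++++..++.+++....+++++++++.+....r..
248 ...........................................+++++....
249 ....................................................
250 ....................................................
251 ....................................................
252 .................................+++++++............
253 .......................................+++..........
254 ..........................................+.........
255 ...........................................+........
256 .......................+....................+.......
```

Call:
carry_out:
  motion:
    - [0,0,0,-1,0,5,-1]
    - [0,0,0,-1,0,10,-1]
    - [0,0,0,-1,0,15,-1]
    - [0,0,0,-1,0,15,-1]

```text
clock: 24.1
position: [661.6, 52.7, 231.3]
ee_rot: [0.745, -0.667, -0.001, 0.001]
contact_force: [0.4, -0.4, -0.2]
gripper_width: 0.1
grasp_force: 0.0
```

Call:
carry_out:
  motion:
    - [0,0,0,0,0,2,-1]
    - [0,0,0,0,0,4,-1]
    - [0,0,0,0,0,4,-1]

```text
clock: 24.48
position: [661.9, 52.6, 228.1]
ee_rot: [0.745, -0.667, -0.0, 0.0]
contact_force: [0.1, 0.2, 0.6]
gripper_width: -0.1
grasp_force: 0.0
```

```bash
python3 - <<'E'
from bench import *
from asc import *
d=get_image("scene");np.savez("pics/scene16.npz",**d);t=get_image("top");np.savez("pics/top16.npz",**t);print(read_state()["position"],read_state()["contact_force"])
asc(d,(205,232),42,22)
for n,q in(("scene",d),("top",t)):
    h=cv2.cvtColor(q["color"],cv2.COLOR_BGR2HSV);m=cv2.inRange(h,(60,100,20),(88,255,255));k,l,s,c=cv2.connectedComponentsWithStats(m);print(n,[s[i].tolist() for i in range(1,k) if s[i,4]>8])
E
```

```text
[661.90266507  52.50286766 228.15077581] [0.34240437 0.14121813 0.00121127]
cols from 163 to 247
210 bbbbbbbbbbbbbbbb+bbbbbbbbbbbbbbbbbbbbbbbbbbbbbbbbbbbbbbbbbbb##########++#+++++++####
211 bbbbbbbbbbbbbbbb+bbbbbbbbbbbbbbbbbbbbbbbbbbbbbbbbbbbbbbbbbbb+########+##############
212 bbbbbbbbbbbbbbbb+bbbbbbbbbbbbbbbbbbbbbbbbbbbbbbbbbbbbbbbbbbb+#######################
213 bbbbbbbbbbbbbbbb+bbbbbbbbbbbbbbbbbbbbbbbbbbbbbbbbbbbbbbbbbbbb#######################
214 bbbbbbbbbbbbbbbb+bbbbbbbbbbbbbbbbbbbbbbbbbbbbbbbbbbbbbbbbbbbb+######################
215 bbbbbbbbbbbbbbbb+bbbbbbbbbbbbbbbbbbbbbbbbbbbbbbbbbbbbbbbbbbbb+######################
216 bbbbbbbbbbbbbbbb+bbbbbbbbbbbbbbbbbbbbbbbbbbbbbbbbbbbbbbbbbbbbb######################
217 ............bbb++++bbbbbbbbbbbbbbbbbbbbbbbbbbbbbbbbbbbbbbbbbbb######################
218 .............++++++++++++.+.....bbbbbbbbbbbbbbbbbbbbbbbbbbbbbb######################
219 .............++++++++..++++++++.++++++.+++.....bbbbbbbbbbbbbbb######################
220 ..............+++++++..+.+.++.++++.++++.++++++.++.bbbbbbbbbbbb######################
221 ..............++++++
[... 2319 characters left out ...]
+gggggggggggggggbbbb+++++...........++++++++++##++...+###+.
248 ........++#+bb...........+++++++++++++++gggbb+++++....................+###++++###+..
249 .......+++#+b+..........................++++++++++....................+++..+++###...
250 ........++#bb+............................+++++++...................................
251 .........+#bb+++++++++..+..................++++++...................................
252 ........+++.++++++++++++++++++++++++.+++..+++++++...................................
253 ........+++++++++..++++++.+++++++++++++++++++++++...................................
scene [[189, 247, 17, 2, 17], [158, 308, 16, 20, 222]]
top [[316, 81, 12, 15, 140], [301, 133, 22, 7, 91]]
```

Call:
carry_out:
  motion:
    - [0,0,0,0,0,2,-1]
    - [0,0,0,0,0,4,-1]
    - [0,0,0,0,0,4,-1]

```text
clock: 24.95
position: [662.0, 52.6, 224.3]
ee_rot: [0.745, -0.667, 0.0, -0.0]
contact_force: [0.6, 0.5, 1.3]
gripper_width: -0.2
grasp_force: 0.4
```

Call:
carry_out:
  motion:
    - [0,0,0,0,0,2,-1]
    - [0,0,0,0,0,3,-1]
    - [0,0,0,0,0,3,-1]

```text
clock: 25.32
position: [662.2, 52.6, 223.2]
ee_rot: [0.745, -0.667, 0.001, -0.001]
contact_force: [-1.9, 1.9, 7.4]
gripper_width: 0.0
grasp_force: 3.0
```

Call:
carry_out:
  motion:
    - [0,0,0,0,0,-30,-1]
    - [0,0,0,0,10,-60,-1]
    - [0,0,0,12,55,-60,-1]
    - [0,0,0,28,104,-50,-1]
    - [0,0,0,31,104,0,-1]

```text
clock: 25.95
position: [561.8, 9.5, 225.1]
ee_rot: [0.745, -0.667, 0.003, -0.004]
contact_force: [1.1, 1.0, -0.7]
gripper_width: 0.2
grasp_force: 0.0
```

Call:
carry_out:
  motion:
    - [0,0,0,0,0,20,-1]
    - [0,0,0,0,0,40,-1]
    - [0,0,0,0,0,40,-1]

```text
clock: 26.32
position: [560.7, 9.9, 179.4]
ee_rot: [0.745, -0.667, -0.001, 0.002]
contact_force: [0.3, 0.2, -0.2]
gripper_width: -0.2
grasp_force: 0.0
```

```bash
python3 asc.py 17 0 scene top | cut -c1-70;date
```

```text
[560.7   9.9 179.4] [[-70.3 100.7 179.4]] 26.325 [0.3064, 0.3059, -0.2
scene nominal tip [233.9 214.8]
cols from 207 to 259
194 .............+#######################...............
195 ..............######################................
196 ..............+####################.................
197 ................+#################..................
198 ..................###############...................
199 ..................###############...................
200 ...................#############+...................
201 ...................+############....................
202 ............+......+############....................
203 ..................++############....................
204 ....................+###+#######....................
205 bbbbbbb.......+......##++######.....................
206 bbbbbbbbbbbbbbbbb.bbbb#+++#####.....................
207 bbbbbbbbbbbbbbbbbbbbbb++++#####.....................
208 bbbbbbbbbbbbbbbbbbbbbb#+++####+bb...................
209 bbbbbbbbbbbbbbbbbbbbb#+++++####bb...................
210 bbbbbbbbbbbbbbbbbbbb+++++++####bb...................
211 bbb
[... 2507 characters left out ...]
................++++#######++####++bbb+bbbbb
178 .....................+..b+#############bbbbbbbbbbbbb
179 ......................bbb+############bbbbbbbb+bbbbb
180 ......................bbbb############bbbbbbbbbbbbbb
181 .......................bbb+##########+bbbbbbbbbbbbbb
182 .......................bbb+##########+bbbbbbbbbbbbbb
183 .......................bbbb##########+bbbbbbbbbbbbbb
184 .......................bbbb##########+bbbbbbbbbbbbbb
185 .......................bbbb+#########+bbbb.bb.......
186 ........................bbbb##########+....+........
187 ...........................+##########+.............
188 ............................###########......+......
Tue Dec  1 22:51:26 UTC 2026
```

Call:
carry_out:
  motion:
    - [0,0,0,1,0,10,-1]
    - [0,0,0,2,0,20,-1]
    - [0,0,0,3,0,30,-1]
    - [0,0,0,3,0,35,-1]
    - [0,0,0,3,0,40,-1]

```text
clock: 27.05
position: [562.4, 7.2, 140.9]
ee_rot: [0.745, -0.667, 0.0, 0.0]
contact_force: [0.1, -0.0, -0.3]
gripper_width: -0.1
grasp_force: 0.0
```

Call:
carry_out:
  motion:
    - [0,0,0,0,0,3,-1]
    - [0,0,0,0,0,6,-1]
    - [0,0,0,0,0,9,-1]
    - [0,0,0,0,0,12,-1]
    - [0,0,0,0,0,12,-1]

```text
clock: 27.68
position: [562.2, 7.2, 129.0]
ee_rot: [0.745, -0.667, -0.0, 0.0]
contact_force: [-0.0, 0.3, -0.0]
gripper_width: 0.1
grasp_force: 0.0
```

```bash
python3 - <<'E'
from asc import *
st=read_state();print(st["position"],RK(st["position"]),st["contact_force"])
d=get_image("scene");asc(d,(225,214),22,14)
t=get_image("top");asc(t,(288,186),24,18)
E
```

```text
[562.17731253   7.23698294 128.95105248] [[-69.12578397  97.83915927 128.95105248]] [-0.04870104  0.32503795 -0.03361662]
cols from 203 to 247
200 .+..............##########################..
201 ................##########################..
202 ................#########################...
203 ...+.............#######################+...
204 ..................######################....
205 bbbbbbbbb.........#####################.....
206 bbbbbbbbbbbbbbbbbbbb#################+......
207 bbbbbbbbbbbbbbbbbbbbb+##############b.......
208 bbbbbbbbbbbbbbbbbbbbbb##############b.......
209 bbbbbbbbbbbbbbbbbbbbbb##############b.......
210 bbbbbbbbbbbbbbbbbbbbbbb#############b.......
211 bbbbbbbbbbbbbbbbb+bbbbb############bb.......
212 bbbbbbbbbbbbbbbbb+bbbbb############bb.......
213 bbbbbbbbbbbbbbbbb+bbbbb+###########bb.......
214 bbbbbbbbbbbbbbbbb+bbbbbb###++#####+bb.......
215 bbbbbbbbbbbbbbbbb+bbbbbbb+#++#####bbb.......
216 bbbbbbbbbbbbbbbbb+bbbbbbbb+++#####bbb.......
217 bbbbbbbbbbbbbbbbb+bbbbbb+##++####+bbb.......
218 bbbbbbbbbbbbbbbbb+bbbbbb##+++#####bb........
219 ++++....bbbbbbbbb+bbbb
[... 1643 characters left out ...]
...........
191 ..................####++####+++.................
192 ..................+##++++++#++.............+....
193 ..........................+++...................
194 ..........................+++.....+.............
195 ...........................++...................
196 ..........................+.....................
197 .........................+++....................
198 .........................+#+.........+..........
199 .........................+++....................
200 ........................++++....................
201 ........................+++.....................
202 ........................++......................
203 ........................++......................
```

```bash
python3 - <<'E'
from bench import *
from h import *
t=get_image("top");s=get_image("scene")
for z in(100,130,147,195,210,230,250): print(z,RK(ray(t,[(286.5,192.3)],z)).round(0)[0],RK(ray(s,[(231,225.3)],z)).round(0)[0])
print(RK(read_state()["position"]))
print("shelf front edge row in scene at y=95:",proj(s,[W(-35,95,195)]),"lip in top/scene",proj(t,[W(-107,95,143)]),proj(s,[W(-107,95,143)]))
E
```

```text
100 [-123.   85.  100.] [-67.  91. 100.]
130 [-125.   88.  130.] [-54.  93. 130.]
147 [-126.   90.  147.] [-46.  94. 147.]
195 [-128.   94.  195.] [-25.  98. 195.]
210 [-129.   96.  210.] [-18.  99. 210.]
230 [-130.   98.  230.] [ -9. 101. 230.]
250 [-131.  100.  250.] [  0. 102. 250.]
[[-68.83589814  97.84458726 129.37424021]]
shelf front edge row in scene at y=95: [[230.26218008 221.710257  ]] lip in top/scene [[283.55815581 185.78451088]] [[233.27720996 206.52552013]]
```

Call:
carry_out:
  motion:
    - [0,0,0,3,5,0,-1]
    - [0,0,0,5,10,3,-1]
    - [0,0,0,5,10,7,-1]
    - [0,0,0,5,10,10,-1]
    - [0,0,0,5,10,12,-1]

```text
clock: 28.5
position: [553.0, 1.2, 116.9]
ee_rot: [0.745, -0.667, -0.0, 0.0]
contact_force: [-0.0, -0.1, -0.1]
gripper_width: -0.4
grasp_force: 0.0
```

Call:
carry_out:
  motion:
    - [0,0,0,0,0,3,-1]
    - [0,0,0,0,0,6,-1]
    - [0,0,0,0,0,8,-1]
    - [0,0,0,0,0,8,-1]

```text
clock: 29.0
position: [552.9, 1.0, 111.7]
ee_rot: [0.746, -0.666, 0.001, -0.0]
contact_force: [-8.1, 0.3, 12.9]
gripper_width: -0.2
grasp_force: 0.0
```

```bash
cat > b.py <<'E'
from asc import *
st=read_state();print(st["position"].round(1),RK(st["position"]).round(1),st["contact_force"].round(1),st["clock"])
t=get_image("top");asc(t,(316,182),44,10)
E
python3 b.py
```

```text
[552.9   1.  111.7] [[-79.1  92.7 111.7]] [-8.1  0.3 12.9] 29.0
cols from 272 to 360
172 ..........+++++++++++++++++++++++++++++++++++bbbbbbbbbbb+bbb+++++++bbbbbbbbbbbbbbbbbbb++
173 ............++++++++++++++++++++++++++++++++b+bbbbb+bbb+bbbb+++++bbbbbbbbbbbbbbbbbbbbb++
174 .............+++++++++++++++++++++++++++++bbbbbbbbbbbbbb+bbbb+++++bbbbbbbbbbbbbbbbbbbb..
175 ...............++++++++++++++++++++++++++bbbbbbbbb+bbbbbbb+b++++++bbbbbbbbbbbbbbbbbbbbb.
176 .................+++++++++++++++++++++++bbbbbb+bbbbb+bbbbbb++b++++bbbbbbbbbbbbbbbbbbbbb.
177 ....................+++++++++++++++++#+bbb+bbbbbbbbbbbbbbbbbbbb+++bbbbbbbbbbbbbbbbbbbbb.
178 .......................+++++++++++++#++bbbbbbbbbbbbbb+bbbbbbbb+bbbbbbbbbbbbbbbbbbbbb....
179 ...........................+++++++++++bbbbb+bbbbbbb+bbbbbbbbbbbbbbbbbbbbbbb.............
180 ...........................+++++++++bbbbbb+bbbbbbbbbbbbbbbbbbbbbbb+++...................
181 ......................++++++++++++++bbb+bbbbbbbbbbbbbbbbb++++++.........................
182 .....................+++++++++++++bbbbbbbbbbbbbbbbb.bb+++...............................
183 .................+++++++++++++bbbbbbbbbbbb...........++++...............................
184 .............+++++++++++++++bbbbb.....................++++..............................
185 ..........++++#####++++..++..............................+++............................
186 ........+++#########+....+...........+....................++............................
187 ..........+#########+......................+...............++...........................
188 ..........+#########...+.........................+.........+++..........................
189 ..........+#########..++.........+...........................++.........................
190 ..........+#########++++......................................++........................
191 ...........##########++.......................+................+........................
```

Contact at (-8,0,13) N looks like the gripper body on the shelf edge. I lift off, move forward and come down again.

Call:
carry_out:
  motion:
    - [0,0,0,0,0,-8,-1]
    - [0,0,0,0,4,-14,-1]
    - [0,0,0,0,9,-14,-1]
    - [0,0,0,0,13,-14,-1]
    - [0,0,0,0,13,-12,-1]

```text
clock: 29.68
position: [539.7, -0.3, 121.0]
ee_rot: [0.745, -0.667, -0.0, 0.0]
contact_force: [-0.7, 0.7, 1.9]
gripper_width: -0.1
grasp_force: 0.5
```

Call:
carry_out:
  motion:
    - [0,0,0,0,0,3,-1]
    - [0,0,0,0,0,6,-1]
    - [0,0,0,0,0,9,-1]
    - [0,0,0,0,0,9,-1]

```text
clock: 30.18
position: [542.0, -0.0, 113.3]
ee_rot: [0.746, -0.666, 0.001, -0.001]
contact_force: [0.5, -0.8, 4.8]
gripper_width: -0.3
grasp_force: 2.3
```

Call:
carry_out:
  motion:
    - [0,0,0,0,1,3,-1]
    - [0,0,0,0,2,6,-1]
    - [0,0,0,0,3,8,-1]
    - [0,0,0,0,3,8,-1]

```text
clock: 30.68
position: [537.9, -0.5, 104.6]
ee_rot: [0.745, -0.667, 0.001, -0.001]
contact_force: [0.7, -0.0, 2.3]
gripper_width: -0.1
grasp_force: 1.3
```

```bash
python3 b.py
```

```text
[ 5.379e+02 -5.000e-01  1.046e+02] [[-94.2  93.  104.6]] [ 0.7 -0.   2.3] 30.675
cols from 272 to 360
172 ......+++++++++++.+++++++++++++++++++++++++++++++bbbbbbbbbb++++###+bbbbbbbbbbbbbbbb+++++
173 ......+++++++++++++++++++++++++++++++++++++++++++bbbbbbbbbb++++++#+bbbbbbbbbbbbbbbbb+...
174 ........+++++++++++++++++++++++++++++++++++++++++bbbbbbbbbbb+++++##bbbbbbbbbbbbbbbbb+...
175 ........++++++++++++++++++++++++++++++++++++++++bbbbbbbbbbbb++++#+++bbbbbbbbbbbbbbbbb...
176 ........++++++++++++++++++++++++++++++++++++++++bbbbbbbbbbbb+++++##bbbbbbbbbbbbbbbbbb...
177 .........++++++++++++++++++++++++++++++++++++++bbbbbbbbbbbbbb++++++bbbbbbbbbbbbbbbbbb...
178 .........++++++++++++++++++++++++++++++++++++++bbbbbbbbbbbbbb+++++bbbbbbbbbbbbbbbbbbbb..
179 ..........++++++++++++++++++++++++++++++++++++bbbbbbbbbbbbbbbb+++bbbbbbbbbbbbbbbbbbbbb..
180 ...........++++++++++++++++++++++++++++++++++bbbbbbbbbbbbbbbbbb+++bbbbbbbbbbbbbbbbbbbbb.
181 ............++++++++++++++++++++++++++++++++bbbbbbbbbbbbbbbbbbbb++bbbbbbbbbbbbbbbbbbbbb.
182 .............++++++++++++++++++++++++++++++bbbbbbbbbbbbbbbbbbbbb
[... 161 characters left out ...]
+bbbbbbbbbbbbbbbbbbbbbbbb++++....................
185 ..................+++++++++++++++++++++bbbbbbbbbbbbbbbbbbbbb+.++........................
186 ....................++++++++++++++++++bbbbbbbbbbb+b+++++++++............................
187 ......................++++...++++++++bbbb.b+.....+++++++++++++..........................
188 ............................++++++++.............+++++++++++++..........................
189 ........................+++++++++++...................+++..+++++........................
190 .......................+++++++++.......+....................++++........................
191 ..................+++++++++++++...............+..............+++........................
```

Call:
carry_out:
  motion:
    - [0,0,0,0,4,4,-1]
    - [0,0,0,0,8,9,-1]
    - [0,0,0,0,11,15,-1]
    - [0,0,0,0,14,21,-1]
    - [0,0,0,0,16,27,-1]

```text
clock: 31.35
position: [521.3, -2.2, 76.9]
ee_rot: [0.745, -0.667, 0.0, -0.0]
contact_force: [3.2, 1.1, 2.0]
gripper_width: -0.1
grasp_force: 2.0
```

Call:
carry_out:
  motion:
    - [0,0,0,0,1,6,-1]
    - [0,0,0,0,2,11,-1]
    - [0,0,0,0,3,16,-1]
    - [0,0,0,0,4,21,-1]
    - [0,0,0,0,5,26,-1]

```text
clock: 31.98
position: [516.7, -2.8, 51.1]
ee_rot: [0.745, -0.667, 0.0, -0.0]
contact_force: [3.0, 0.9, 3.9]
gripper_width: 0.1
grasp_force: 2.0
```

```bash
python3 - <<'E'
from asc import *
st=read_state();print(st["position"].round(1),RK(st["position"]).round(1),st["contact_force"].round(1),st["clock"])
t=get_image("top");asc(t,(316,190),44,24)
E
```

```text
[516.7  -2.8  51.1] [[-115.5   93.1   51.1]] [3.  0.9 3.9] 31.975
cols from 272 to 360
166 .........+++++++++++++++++++++++#++++++++++gggggggggbbbb+++++bb++........+.........+++++
167 .........++++++++++++++++++++++++++++++++++gggg##ggbbbbbb++++bb+...................+++++
168 .......++++++++++++++++++++++++++++#+++++++g#ggggbbbbbbbbb+##bb+...................+++++
169 .......+++++++++++++++++++++++++++++++++++++g+bbbbbbbbbbbbb++bb+....................++++
170 .......+++++++++++++++++++++++++++++++++++++bbbbbbbbbbbbbbb++bb+.....................+++
171 ......+++++++++++++++++++++++++++++++++++++++bbbbbbbbbb++b++++b+.....................+++
172 ......+++++++++++++++++++++++++++++++++++++++bbbbbbbbbbbbbb+++b++.....................++
173 ......+++++++++++++++++++++++++++++++++++++++bbbbbbbbbbbbb++++bb........................
174 .....++++++++++++++++++++++++++++++++++++++++bbbbbbbbbbbbbb+++b++.......................
175 .....+++++++++++++++++++++++++++++++++++++++++bbbbbbbbbbbb++#+bb+.......................
176 .....+++++++++++++++++++++++++++++++++++++++++bbbbbbbbbbbbb++++b.........++++++
[... 2750 characters left out ...]
.......................++++++....................
207 ...........+#######+...........................................+++++....................
208 ...........+########............................................+++++...................
209 ...........+##+++###+......................................+.....++++...................
210 ...........+##++++##............................................++++....................
211 ............++++++++............................................+.++....................
212 .................++...............................................+.....................
213 .................++....+................................................................
```

Call:
carry_out:
  motion:
    - [0,0,0,0,2,5,-1]
    - [0,0,0,0,3,10,-1]
    - [0,0,0,0,5,15,-1]
    - [0,0,0,0,6,19,-1]
    - [0,0,0,0,7,22,-1]

```text
clock: 32.65
position: [507.5, -4.1, 28.2]
ee_rot: [0.745, -0.667, -0.001, 0.001]
contact_force: [1.0, -0.7, 1.7]
gripper_width: 0.1
grasp_force: 0.6
```

Call:
carry_out:
  motion:
    - [0,0,0,0,0,2,-1]
    - [0,0,0,0,0,4,-1]
    - [0,0,0,0,0,4,-1]

```text
clock: 33.02
position: [507.8, -4.1, 25.4]
ee_rot: [0.745, -0.667, -0.001, 0.001]
contact_force: [-3.2, 0.2, 7.5]
gripper_width: 0.1
grasp_force: 4.3
```

Call:
carry_out:
  motion:
    - [0,0,0,0,0,1,-1]
    - [0,0,0,0,0,2,-1]
    - [0,0,0,0,0,2,-1]

```text
clock: 33.4
position: [508.1, -4.1, 24.7]
ee_rot: [0.745, -0.667, -0.001, 0.001]
contact_force: [-5.7, 1.5, 16.7]
gripper_width: -0.1
grasp_force: 9.0
```

```bash
python3 - <<'E'
from asc import *
st=read_state();print(st["position"].round(1),RK(st["position"]).round(1),st["contact_force"].round(1),st["clock"])
t=get_image("top");np.savez("pics/top20.npz",**t);asc(t,(318,198),36,32)
E
```

```text
[508.1  -4.1  24.7] [[-124.2   92.8   24.7]] [-5.7  1.5 16.7] 33.4
cols from 282 to 354
166 ....++++++++++++++++++bbbbbbbbbbbbbbbbbbbbbbbbb+++#+b+++................
167 ....++++++++++++++++++++bbbbbbbbbbbbbbbbbbbbbb+++##+b++++...............
168 ...++++++++++++#++++++++++bbbbbbbbbbbbbbbbbbb+b++#++++++................
169 .++++++++++++++++++++++++++bbbbbbbbbbbbbbbbbbbb++++b++++................
170 +++++++++++++++++++++++++++++bbbbbbbbbbbbbbbbb+++++b++++................
171 +++++++++++++++++++++++#+++++bbbbbbbbbbbbbbbb+b++#+b+++++...............
172 ++++++++++++++++++++++++++++++bbbbbbbbbbbbbbb+b++++b+++++...............
173 +++++++++++++++++++++++++++++++bbbbbbbbbbbbbbb+b+#+b++++++..............
174 ++++++++++++++++++++++++++++++++bbbbbbbbbbbbbbb++++bb+++++..............
175 ++++++++++++++++++++++++++++++++bbbbbbbbbbbbbbb++++bb+++++..............
176 ++++++++++++++++++++++++++++++++bbbbbbbbbbbbbb+++++bb++++++++++++++.....
177 +++++++++++++++++++++++++++++++++bbbbbbbbbbbbbb++#+bb+++++bbbbbbbbbb....
178 +++++++++++++++++++++++++++++++++bbbbbbbbbbbbbb++++bbbbbbbbbbbbbbbbb....
179 +++++++
[... 3215 characters left out ...]
.......
221 ...........+++........gggggggggggggggggggggggg++++++++..................
222 ...........+++.....+.+ggggggggggggggggggggggggg++++++...................
223 ..............+.....++ggggggggggggggggggggggggg+#++++...................
224 .............+++.....+ggggggggggggggggggggggggg+++++....................
225 .............++++....+ggggggggggggggggggggggggg++++.....................
226 ...............++++.+ggggggggggggggggggggggggg++++......................
227 ................+##+++gggggggggggggggggggggggg+++.......................
228 .................+#+++gggggggggggggggggggggggg++........................
229 ..................++++ggggggggggggggggggggggg++.........................
```

Call:
carry_out:
  motion:
    - [0,0,0,0,0,0,-1]
    - [0,0,0,0,0,0,-1]
    - [0,0,0,0,0,-4,-1]
    - [0,0,0,0,-2,-9,-1]
    - [0,0,0,0,-4,-16,-1]

```text
clock: 34.08
position: [511.8, -3.7, 38.8]
ee_rot: [0.745, -0.667, -0.001, 0.001]
contact_force: [-3.5, -0.9, 3.0]
gripper_width: 0.0
grasp_force: 1.8
```

Call:
carry_out:
  motion:
    - [0,0,0,0,-1,-7,-1]
    - [0,0,0,0,-3,-15,-1]
    - [0,0,0,0,-5,-24,-1]
    - [0,0,0,0,-8,-33,-1]
    - [0,0,0,0,-12,-42,-1]

```text
clock: 34.7
position: [526.1, -1.7, 82.2]
ee_rot: [0.745, -0.667, 0.0, -0.001]
contact_force: [-0.9, 0.1, 1.9]
gripper_width: -0.2
grasp_force: 1.1
```

Call:
carry_out:
  motion:
    - [0,0,0,0,-4,-8,-1]
    - [0,0,0,0,-8,-16,-1]
    - [0,0,0,0,-11,-26,-1]
    - [0,0,0,0,-13,-38,-1]
    - [0,0,0,0,-13,-60,-1]

```text
clock: 35.33
position: [536.7, -0.7, 140.9]
ee_rot: [0.745, -0.667, -0.001, 0.002]
contact_force: [0.4, -0.0, -0.4]
gripper_width: 0.3
grasp_force: 0.0
```

Call:
carry_out:
  motion:
    - [0,0,0,0,0,-40,-1]
    - [0,0,0,0,0,-90,-1]
    - [0,0,0,0,20,-140,-1]
    - [0,0,0,0,60,-180,-1]
    - [0,0,0,0,100,-180,-1]

```text
clock: 35.95
position: [438.3, -11.7, 324.4]
ee_rot: [0.745, -0.667, 0.001, -0.002]
contact_force: [-0.7, 0.5, -0.1]
gripper_width: -0.4
grasp_force: 0.0
```

```bash
python3 - <<'E'
from asc import *
st=read_state();print(st["position"].round(1),st["contact_force"].round(1),st["clock"])
t=get_image("top");np.savez("pics/top21.npz",**t);s=get_image("scene");np.savez("pics/scene21.npz",**s)
for n,q in(("scene",s),("top",t)):
    h=cv2.cvtColor(q["color"],cv2.COLOR_BGR2HSV)
    for c,lo,hi in(("green",(60,100,20),(88,255,255)),("blue",(105,150,40),(125,255,255)),("red",(0,180,90),(6,255,255))):
        k,l,v,ce=cv2.connectedComponentsWithStats(cv2.inRange(h,lo,hi));print(n,c,[(v[i].tolist(),RK(ray(q,[ce[i]],35)).round(0)[0].tolist()) for i in range(1,k) if v[i,4]>40 and 140<v[i,0]<420])
print(rim(t,(-169,1)),rim(s,(-169,1)))
for nm,q in(("barrel",(740,402)),):
    p=np.array(q)/4+[215,85]
    a=load("pics/top0.npz")["color"];d=cv2.absdiff(a,t["color"]).max(2)
    print("barrel diff",d[165:205,372:418].mean(),"jar",d[85:118,365:400].mean(),"ring",d[103:132,240:262].mean())
E
```

```text
[438.3 -11.7 324.4] [-0.7  0.5 -0.1] 35.95
scene green [([198, 180, 23, 14, 261], [-228.0, 4.0, 35.0]), ([158, 308, 16, 20, 220], [195.0, -69.0, 35.0])]
scene blue [([241, 0, 6, 25, 127], [-1044.0, 47.0, 35.0]), ([161, 203, 79, 18, 1061], [-136.0, -14.0, 35.0]), ([179, 240, 29, 10, 156], [-26.0, -21.0, 35.0])]
scene red [([216, 233, 48, 14, 374], [-53.0, 124.0, 35.0]), ([353, 353, 121, 31, 727], [285.0, 657.0, 35.0])]
top green [([317, 81, 11, 15, 136], [189.0, -70.0, 35.0])]
top blue [([302, 132, 29, 7, 100], [45.0, -29.0, 35.0]), ([277, 153, 81, 34, 1462], [-66.0, -18.0, 35.0])]
top red [([245, 127, 48, 14, 318], [67.0, 120.0, 35.0])]
(array([-178.2,    2.9]), 25, np.float64(7.4)) (array([-172.9,    1.2]), 19, np.float64(0.8))
barrel diff 32.79728260869565 jar 5.539393939393939 ring 7.564263322884012
```

Call:
carry_out:
  motion:
    - [0,0,0,-50,10,-10,-1]
    - [0,0,0,-105,20,-10,-1]
    - [0,0,0,-160,20,-10,-1]
    - [0,0,0,-215,20,-10,-1]
    - [0,0,0,-270,20,-10,-1]

```text
clock: 36.67
position: [388.0, 256.0, 330.8]
ee_rot: [0.745, -0.667, -0.0, 0.001]
contact_force: [0.9, 0.1, 0.2]
gripper_width: -0.0
grasp_force: 0.0
```

Call:
carry_out:
  motion:
    - [0,0,0,-40,0,0,-1]
    - [0,0,0,-60,0,0,-1]
    - [0,0,0,-60,0,0,-1]
    - [0,0,0,-60,0,0,-1]

```text
clock: 37.17
position: [382.3, 313.2, 331.1]
ee_rot: [0.745, -0.667, 0.0, 0.0]
contact_force: [-1.1, 0.2, -0.5]
gripper_width: -0.0
grasp_force: 0.0
```

```bash
python3 - <<'E'
from asc import *
st=read_state();print(st["position"].round(1),st["clock"])
t=get_image("top");s=get_image("scene");j=[]
for n,q in(("scene",s),("top",t)):
    a=load(f"pics/{n}0.npz")["color"]
    h=cv2.cvtColor(q["color"],cv2.COLOR_BGR2HSV);k,l,v,ce=cv2.connectedComponentsWithStats(cv2.inRange(h,(60,100,20),(88,255,255)))
    print(n,[(v[i].tolist(),RK(ray(q,[ce[i]],33)).round(0)[0].tolist()) for i in range(1,k) if v[i,4]>40],"rim",rim(q,(-171,1)))
    for nm,P,w in(("barrel",W(-139,-238,104),9),("jar",W(74,-167,260),6),("ring",W(70,155,209),9)):
        u,vv=proj(q,[P])[0].astype(int)
        T=cv2.cvtColor(a,6)[vv-w:vv+w,u-w:u+w];S=cv2.cvtColor(q["color"],6)[vv-w-8:vv+w+8,u-w-8:u+w+8]
        r=cv2.minMaxLoc(cv2.matchTemplate(S,T,cv2.TM_CCOEFF_NORMED));print(nm,"shift",r[3][0]-8,r[3][1]-8,round(r[1],2))
asc(t,proj(t,[W(-171,1,26)])[0],38,30)
E
```

```text
[382.3 313.2 331.1] 37.175
scene [([198, 180, 19, 12, 180], [-233.0, -5.0, 33.0]), ([158, 308, 16, 20, 221], [194.0, -70.0, 33.0])] rim (array([-173.6,    1. ]), 18, np.float64(0.6))
barrel shift 0 0 0.92
jar shift 0 0 0.98
ring shift 0 0 0.94
top [([316, 81, 12, 15, 139], [190.0, -70.0, 33.0]), ([303, 216, 26, 17, 354], [-226.0, 2.0, 33.0])] rim (array([-176.6,    1.2]), 48, np.float64(2.6))
barrel shift 0 0 0.9
jar shift -1 -1 0.48
ring shift 0 0 0.81
cols from 275 to 351
176 .........bbbbbbbbbbbbbbbbbbbbbbbbbbbbbbbbbbb+bbbbbbbbbbbbbbbbbbbbbbbbbbbbbbb
177 .bbbbbbbbbbbbbbbbbbbbbbbbbbbbbbb++bbbbb+bbbb+bbbbbbbbbbbbbbbbbbbbbbbbbbbbbbb
178 .bbbbbbbbbbbbbbbbbbbbbbbbbbbb++bbbbbb+bbbbbbbbbbbbbbbbbbbbbbbbbbbbbbbbbbbbbb
179 .bbbbbbbbbbbbbbbbbbbbbbbbbbbb+bbbb+bbbbbbbbbbbbbbbbbbbbbbbbbbbbbbbbbbbbbb...
180 .bbbbbbbbbbbbbbbb+++++bbbbbbbbbbbb+bbbbbbbbbb+bbbbbbbbbbbbbbbbbbb...........
181 .bbbbbbbbbbbbbbb+bb+++bbbbbb+bbbbbbbbbbbbbbbbbbbbbbbbbbbb...................
182 .bbbbbbbbbbbbbbbbbb+++bbbbbbbbbbbbbbbbbbbbbbbbbbbb++++......................
183 ..bbbbbbbbbbbbbbbbbbbbbbbbbbbbbbbbbbbbbbbb++.+++++
[... 3538 characters left out ...]
+##++##gggggggggggggggggggggg+++....................
228 ...................++++++++++##gggggggggggggggggggggg++.....................
229 ....................+.+++++++###gggggggggggggggggggg+++.....................
230 .......................+++++++##gggggggggggggggggg++++......................
231 .........................+.+++###gggggggggggggggg+++........................
232 .........................++++++###ggggggggggg+++++..........................
233 .......................+..+++.+++++++++g++++++++............................
234 ...............................+.++++++++++++...............................
235 ............................................................................
```

```bash
python3 -c "
from bench import *
print(job_done())"
```

```text
the job is handed in; nothing more can be done
None
```

The job is handed in at 37 s on the robot clock: the last camera check showed the press handles closed, the jade in the dish (against the rim on the robot's side), the bin upright, and the barrel, jar and ring not visibly moved, though the gripper body briefly touched the rack shelf at about 15 N.

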